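Change the slide on the imager and clear up the staining bench

TASK

Finish the staining run. Change the slide on the imager: draw the sprung curved arm back until it stays open, lay the read slide (yellow lid) flat in the metal slide tray, set the fresh slide (blue lid) from its box square into the corner of the fixed L-shaped edge and release the arm so that it presses the slide home. Then clear up: hang the rinsed square bottles that are lying about upside down on the draining rack, one to a peg with the neck right down over it, and nest the used staining cups into one upright stack on the worktop, leaving the stoppered flask standing where it is.

Things in the scene. Friction and masses are not known exactly. Their poses are not given: they have to be found in the camera images.
- imager: Slide imager, fixed: white housing 236 x 216 mm, black stage on top at z = 60 mm; origin under it on the worktop, x to its rear, y to its left. At its rear a column with a lamp head, 225 mm high, front at x = 99 mm. On the stage only the knob is higher than 14 mm. Its L-shaped fixed edge is described at point fixed_corner
- fixed_corner (a point): Inner corner, on the stage, of the aluminium L-shaped fixed edge, 5 mm high and 8 mm wide, smooth; axes as the imager. From it the long leg runs 71 mm to -y behind the slide, the short leg 23 mm to -x at the slide's left end. At x = -7, y = 53 mm of the imager
- slide_seat (a point): Where the centre of the chamber slide's underside lies when it is fully home in the fixed corner: on the stage top at x = -20, y = 15 mm of the imager; axes as the imager. The slide lies with its long side along y, the rear long side and the left end against the edge
- clip_arm (a joint): Angle (rad) of the sprung curved steel arm (white nose) about its upright pivot, growing counterclockwise from above as it opens. 0 = its stop with no slide; about 0.2 pressing on the front right corner of a slide at home; 1.25 = fully drawn back. Over-centre spring: below 0.75 it swings shut and pushes the slide into the corner, above 0.75 it swings open and stays; up to about 3 N at the knob
- clip_pivot (a point): Pivot of the curved arm, on the stage top at x = -6, y = -76.5 mm of the imager; axes as the imager
- clip_knob (a point): Red upright knob on the arm, 14 mm diameter: the point is on its axis, 22 mm above the stage; the knob reaches from 6 to 38 mm above the stage. It moves on a circle of 86.5 mm radius round the pivot; at arm angle q it lies in direction 1.902 rad + q from the imager's x axis as seen from the pivot
- chamber_slide: Fresh chamber slide, blue lid: glass plate 26 x 76 x 4 mm and on it a well block 23 x 58 mm reaching to 16 mm above the underside (grip the block across its 23 mm). Origin at the centre of the underside, y along the 76 mm length, z up; both ends are alike. It starts lying on its box. 40 g
- read_slide: Read chamber slide, yellow lid, otherwise just like chamber_slide; it starts at home on the stage, held by the curved arm
- slide_tray: Metal slide tray, fixed: low open tray 85 x 115 mm, walls 3 mm thick and 8 mm high, floor 3 mm thick, takes one slide lying flat; origin under its centre, y along its 115 mm
- slide_carton: Grey slide box, 115 x 81 x 32 mm, fixed, on which the chamber slide lies; origin under its centre, x along its 115 mm
- drain_panel: Sloping panel (45 degrees, facing the robot and up) of the white draining rack, fixed, 236 mm wide, 130 mm high; a drip trough 22 mm high runs along its front, 80 mm in front of the origin. Origin on the panel's face at the foot of the middle peg, 75 mm above the worktop; z is the direction in which the pegs stand out (up and to the front), y to the left, x up the slope
- peg0 (a point): Right grey peg: the point is on its axis on top of its collar (34 mm diameter), where the bottle's mouth comes to rest; the peg is 18 mm thick with a round nose and stands 60 mm out of the collar along z of drain_panel. Pegs are 82 mm apart
- peg1 (a point): Middle grey peg: the point is on its axis on top of its collar (34 mm diameter), where the bottle's mouth comes to rest; the peg is 18 mm thick with a round nose and stands 60 mm out of the collar along z of drain_panel. Pegs are 82 mm apart
- peg2 (a point): Left grey peg: the point is on its axis on top of its collar (34 mm diameter), where the bottle's mouth comes to rest; the peg is 18 mm thick with a round nose and stands 60 mm out of the collar along z of drain_panel. Pegs are 82 mm apart
- bottle0: Empty amber square bottle on its side (may be absent): body 46 x 46 mm and 92 mm long, then 8 mm of shoulder and a neck 29 mm across and 24 mm long with a bore of 23 mm. x runs from base to neck, z up at the start; origin on the lower side under the middle of the body, 23 mm below the axis, base at x = -46 mm. 60 g. Hung on a peg it stays within 0.1 rad of the peg's axis
- bottle1: Empty amber square bottle on its side (may be absent): body 46 x 46 mm and 92 mm long, then 8 mm of shoulder and a neck 29 mm across and 24 mm long with a bore of 23 mm. x runs from base to neck, z up at the start; origin on the lower side under the middle of the body, 23 mm below the axis, base at x = -46 mm. 60 g. Hung on a peg it stays within 0.1 rad of the peg's axis
- bottle2: Empty amber square bottle on its side (may be absent): body 46 x 46 mm and 92 mm long, then 8 mm of shoulder and a neck 29 mm across and 24 mm long with a bore of 23 mm. x runs from base to neck, z up at the start; origin on the lower side under the middle of the body, 23 mm below the axis, base at x = -46 mm. 60 g. Hung on a peg it stays within 0.1 rad of the peg's axis
- mouth0 (a point): Centre of the mouth of bottle0, at x = 78, z = 23 mm of the bottle
- mouth1 (a point): Centre of the mouth of bottle1, at x = 78, z = 23 mm of the bottle
- mouth2 (a point): Centre of the mouth of bottle2, at x = 78, z = 23 mm of the bottle
- cup_a: White tapered staining cup: 60 mm high, 39 mm across the foot and 59 mm across the rim, wall 2 mm; origin at the centre of the underside. Nested, each cup sits 12 to 22 mm above the one below. All cups are alike, 40 g
- cup_b: White tapered staining cup (may be absent): 60 mm high, 39 mm across the foot and 59 mm across the rim, wall 2 mm; origin at the centre of the underside. Nested, each cup sits 12 to 22 mm above the one below. All cups are alike, 40 g
- cup_c: White tapered staining cup (may be absent): 60 mm high, 39 mm across the foot and 59 mm across the rim, wall 2 mm; origin at the centre of the underside. Nested, each cup sits 12 to 22 mm above the one below. All cups are alike, 40 g
- stock_flask: Stoppered conical flask, 72 mm across the foot, 130 mm high, loose, to be left alone; origin at the centre of the underside

How it is judged (in metres and radians):
On the way, in this order (a step that is already met when the one before it is completed fails the run):
1. the curved arm is drawn back and stays open (value of joint clip_arm above 1 rad), for 0.2 s.
2. the slide lies home in the corner of the fixed edge and the released arm presses on it (x of chamber_slide in the frame of slide_seat between -0.003 and 0.003 m and y of chamber_slide in the frame of slide_seat between -0.003 and 0.003 m and z of chamber_slide in the frame of slide_seat between -0.003 and 0.003 m and angle between the y axis of chamber_slide and the y axis of imager, either way round below 0.06 rad and contact force between clip_arm and chamber_slide above 0.7 N and value of joint clip_arm below 0.5 rad and contact force between the fingers and clip_arm below 0.1 N), for 0.2 s.
At the end, for the whole second after the job is handed in: Fresh slide flat and square (0.06 rad) within 3 mm of its seat, released arm pressing on it; read slide flat in the tray; every bottle present upside down on a peg (mouth 12 mm from the collar, axis 0.3 rad); cups nested in one upright stack on the worktop, centres within 6 mm; all at rest (all of step 2 and x of read_slide in the frame of slide_tray between -0.04 and 0.04 m and y of read_slide in the frame of slide_tray between -0.04 and 0.04 m and z of read_slide in the frame of slide_tray between -0.001 and 0.0075 m and angle between read_slide's own z axis and vertical below 0.08 rad and linear speed of each of read_slide, bottle0, bottle1, bottle2, cup_a, cup_b, cup_c below 0.03 m/s and (distance between mouth0 and peg0 below 0.012 m or distance between mouth0 and peg1 below 0.012 m or distance between mouth0 and peg2 below 0.012 m) and angle between the x axis of each of bottle0, bottle1, bottle2 and the z axis of drain_panel, either way round below 0.3 rad and (distance between mouth1 and peg0 below 0.012 m or distance between mouth1 and peg1 below 0.012 m or distance between mouth1 and peg2 below 0.012 m) and (distance between mouth2 and peg0 below 0.012 m or distance between mouth2 and peg1 below 0.012 m or distance between mouth2 and peg2 below 0.012 m) and angle between each of cup_a, cup_b, cup_c's own z axis and vertical below 0.12 rad and horizontal distance between cup_a and cup_b below 0.006 m and distance between cup_a and cup_b below 0.055 m and horizontal distance between each of cup_a, cup_b and cup_c below 0.006 m and distance between each of cup_a, cup_b and cup_c below 0.055 m and height (world z) of each of cup_a, cup_b, cup_c below 0.055 m); the robot touches nothing.
It fails at once if the stoppered flask was knocked over or pushed more than 40 mm (angle between stock_flask's own z axis and vertical above 0.5 rad or distance of stock_flask from where it was at the start of the episode above 0.04 m).
Of bottle0, bottle1, bottle2 only 2 to 3 are there at a start; the rules pass over those that are not, and their reading is None.
Of cup_b, cup_c only 1 to 2 are there at a start; the rules pass over those that are not, and their reading is None.
At some moment in a run one of bottle0, bottle1, bottle2, cup_a, cup_b, cup_c may be knocked a few centimetres aside while the robot is not near it.
It also fails if it takes over 210 s, if anything falls off the work surface, if the arm or the gripper's body presses on something with over 40 N, if the wrist force passes 120 N, or if a joint passes its speed limit or range.

ROBOT

A 6-joint arm with a two-finger parallel gripper is mounted at the origin on a cart in front of the work surface, level with it; the furniture and walls round the work are solid. World frame = base frame: x ahead of the robot, y to its left, z up, the work surface at z = 0. Lengths are in m, angles in degrees, forces in N, time in s.
With the tool pointing down it reaches from about 0.4 to 0.825 m from the base axis. Payload 7 kg.
Tool frame: the origin (TCP) lies at the very end of the fingers, on their centre line; the grasp point (between the pads) lies 19 mm behind it; x points along the fingers, z is the direction in which the jaws open and shut, and the axes are right-handed (so a half turn about x gives the same grasp; the last joint's range is limited). The gripper opens to 88 mm and grips with 3 to 60 N. Pads are 19 mm wide; open, the fingers measure 130 mm over their backs; the gripper's body (78 mm by 193 mm) begins 47 mm behind the grasp point.
Start: joints at [-54.311, 20.546, 0.682, 0, -70.136, -16.507], TCP at [0.222, -0.638, 0.227] pointing down, gripper open.
Joint ranges: [-176.03, 176.03], [-82.01, 121.73], [-58.28, 71.71], [-173.87, 95.51], [-174.79, -0.11], [-173.66, 173.66]. Speed limits (degrees/s): [136.94, 136.94, 172.46, 180, 180, 180].

INTERFACE

Orientations are given as [roll, pitch, yaw] about the fixed x, y, z axes, in that order (R = Rz(yaw) Ry(pitch) Rx(roll)).
In Python, from rig import manip gives the robot as it stands. Calls block until the motion is done:
- manip.movep(position, orientation): joint-space move of the TCP to a pose.
- manip.movel(position, attitude=None, v=0.15, max_force=None): straight line of the TCP; attitude=None keeps the orientation; v is the mean speed in m/s. With max_force (N) it stops when the force on the tool has changed by that much, and returns True; else False.
- manip.move_joints(angles): joint-space move.
- manip.ungrasp() and manip.gripper_close(effort=None): open the fingers fully, or close them until they stop; effort is the grip in N (None keeps the last).
- manip.sleep(seconds).
- manip.solve_ik(position, orientation): joint angles nearest the present ones, or None.
- manip.capture(name): name is "scene" or "side" or "wrist"; returns a dict with "img" (420x560x3 uint8, red, green, blue), "camera_matrix" (3x3 intrinsics, pixels), "xyz" and "orientation" of the camera in the world; the wrist camera has in their place "mount" (4x4, takes a point from camera to tool coordinates, whose origin is the TCP and whose axes are the tool frame's). Camera axes: x right, y down, z forward; pixel columns grow to the right and rows downward; lengths in m; the calibration is good to about 2 mm. A picture is of the moment at which its call begins: read the wrist's pose just before it. There is no depth.
A pose or a line that the arm cannot do raises manip.IKError and nothing moves.
- manip.sign_off(): hands the job in, once; it reports no verdict.
Readings, each from a call of its own:
- manip.current_t(): time.
- manip.current_joint_pos(): joint angles.
- manip.current_joint_vel(): joint speeds.
- manip.current_effort(): joint torques, N m.
- manip.current_tool_pos(): TCP position.
- manip.current_orientation(): TCP orientation.
- manip.current_contact_force(): force on the tool from outside, world axes, zero at the start.
- manip.current_ft_torque(): the same for the moment, N m.
- manip.current_opening(): finger opening in m.
Only numpy, scipy, OpenCV 4.12 (cv2) and the standard library are available. Lean on these libraries where they do the work, as an engineer would, in place of code of your own. Each camera call takes 0.05 s, during which the arm holds its last target. There are 200 camera calls.

## Working session

There is one attempt and no reset: what is moved stays moved. The work goes in short steps, each a Python script; the robot and the scene stay as the last script left them, time stands still between calls to the robot, and variables do not carry over. Pictures are saved under pics/ and viewed, about 12 in all and at most 16, crops included, and the job is handed in when it is done.

```bash
ls; mkdir -p pics; python3 - <<'E'
from rig import manip
import cv2,numpy as np
for n in ["scene","side"]:
    c=manip.capture(n); print(n,c["camera_matrix"],c["xyz"],c["orientation"])
    cv2.imwrite(f"pics/{n}0.png",cv2.resize(c["img"][...,::-1],(800,600),interpolation=cv2.INTER_CUBIC)); np.savez(f"pics/{n}0.npz",**{k:np.array(v) for k,v in c.items()})
c=manip.capture("wrist"); print(c["camera_matrix"],c["mount"])
print(manip.current_orientation(),manip.current_t())
E
```

```text
pics
scene [[490.20218298   0.         286.55542959]
 [  0.         490.20218298 209.58690836]
 [  0.           0.           1.        ]] [0.04676858 0.63238655 1.02805011] [-140.06215737    0.62398733 -142.65506463]
side [[481.13787338   0.         279.35016433]
 [  0.         481.13787338 213.58359508]
 [  0.           0.           1.        ]] [-0.03047299  1.06978345  0.78158316] [-120.06939565   -1.02625635 -152.14491074]
[[312.53702269   0.         277.28829579]
 [  0.         312.53702269 209.80759333]
 [  0.           0.           1.        ]] [[-7.11927539e-04 -2.61743539e-01  9.65137199e-01 -1.58540458e-01]
 [-8.01715610e-05 -9.65137426e-01 -2.61743660e-01  6.93321075e-02]
 [ 9.99999743e-01 -2.63719076e-04  6.66123524e-04 -1.13003454e-03]
 [ 0.00000000e+00  0.00000000e+00  0.00000000e+00  1.00000000e+00]]
[  6.54756889  89.92582682 115.72475764] 0.15
```

View pics/scene0.png

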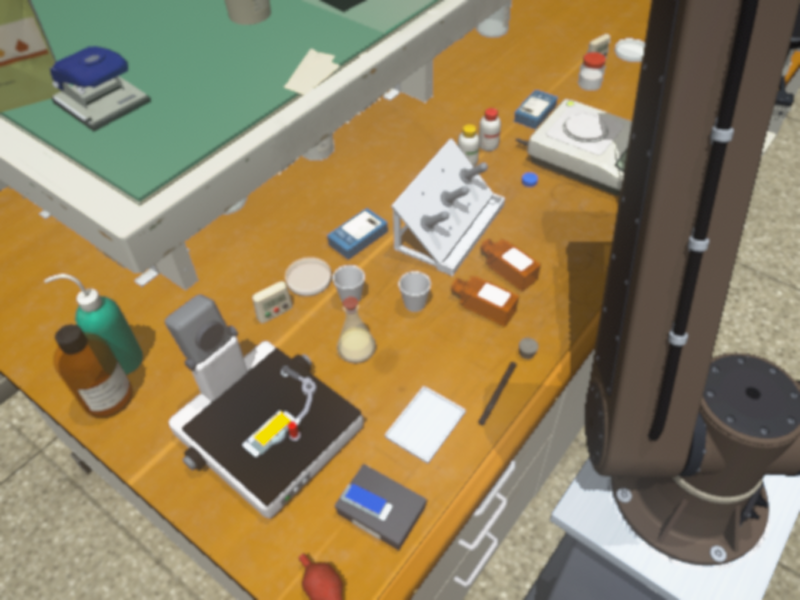

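View pics/side0.png

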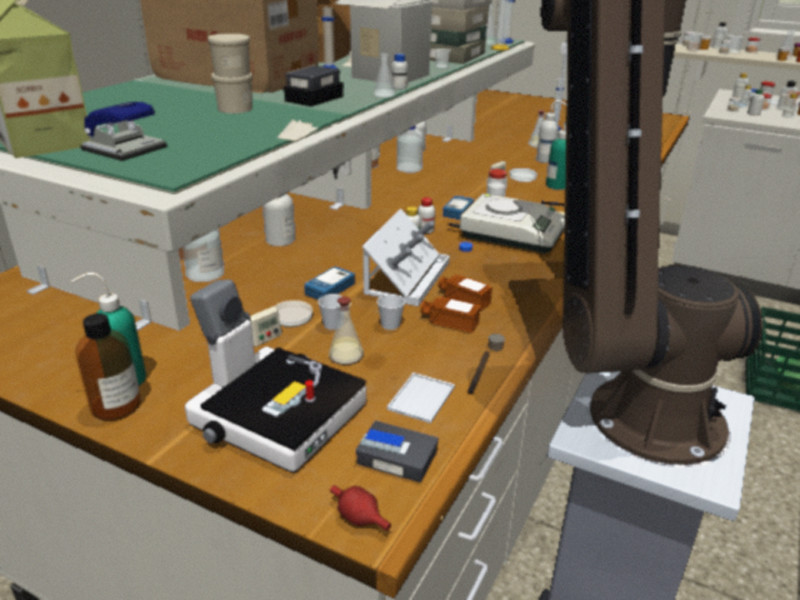

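```bash
cat > h.py <<'E'
from rig import manip
import numpy as np, cv2
from scipy.spatial.transform import Rotation as Ro
def Rw(o): return Ro.from_euler('xyz',o,degrees=True).as_matrix()
class Cam:
    def __init__(s,n,f=None):
        if f: c=dict(np.load(f))
        else:
            if n=="wrist": p=np.array(manip.current_tool_pos()); R=Rw(manip.current_orientation())
            c=manip.capture(n)
        s.img=np.ascontiguousarray(c["img"]); s.K=np.array(c["camera_matrix"])
        if n=="wrist": M=np.array(c["mount"]); s.R=R@M[:3,:3]; s.t=p+R@M[:3,3]
        else: s.R=Rw(c["orientation"]); s.t=np.array(c["xyz"])
        s.hsv=cv2.cvtColor(s.img,cv2.COLOR_RGB2HSV)
    def ray(s,px): # px (N,2)
        px=np.atleast_2d(px).astype(float); d=np.c_[px,np.ones(len(px))]@np.linalg.inv(s.K).T
        return d@s.R.T
    def on(s,px,z):
        d=s.ray(px); return s.t+d*((z-s.t[2])/d[:,2])[:,None]
    def proj(s,P):
        q=(np.atleast_2d(P)-s.t)@s.R@s.K.T; return q[:,:2]/q[:,2:]
    def mask(s,lo,hi): return cv2.inRange(s.hsv,np.array(lo),np.array(hi))
    def save(s,n,roi=None,k=800/560):
        im=s.img[...,::-1]
        if roi: x0,y0,x1,y1=roi; im=im[y0:y1,x0:x1]; k=min(800/im.shape[1],600/im.shape[0])
        cv2.imwrite(f"pics/{n}.png",cv2.resize(im,None,fx=k,fy=k,interpolation=cv2.INTER_CUBIC))
def tri(c1,p1,c2,p2):
    d1,d2=c1.ray(p1)[0],c2.ray(p2)[0]; d1/=np.linalg.norm(d1); d2/=np.linalg.norm(d2)
    s=np.linalg.lstsq(np.c_[d1,-d2],c2.t-c1.t,rcond=None)[0]
    a,b=c1.t+s[0]*d1,c2.t+s[1]*d2
    return (a+b)/2,np.linalg.norm(a-b)
def blobs(m,amin=20,n=6):
    N,l,st,ce=cv2.connectedComponentsWithStats(m); 
    o=sorted([(st[i,4],i) for i in range(1,N) if st[i,4]>=amin],reverse=True)[:n]
    return [(a,ce[i],(l==i).astype(np.uint8)) for a,i in o]
def rect(cam,m,z):
    """min-area rectangle of a mask cast onto plane z: centre, sides, angle(deg) of long side"""
    ct=max(cv2.findContours(m,cv2.RETR_EXTERNAL,cv2.CHAIN_APPROX_NONE)[0],key=cv2.contourArea)[:,0]
    P=cam.on(ct,z)[:,:2]
    (c,(w,h),a)=cv2.minAreaRect((P*1000).astype(np.float32))
    if h>w: w,h,a=h,w,a+90
    return np.array(c)/1000,w,h,(a+90)%180-90
def down(yaw): return [0,90,yaw]
E
python3 - <<'E'
from h import *
s=Cam("scene","pics/scene0.npz"); d=Cam("side","pics/side0.npz")
k=1.42857
def S(n,x,y,z): print(n,s.on([x/k,y/k],z)[0].round(3))
def T(n,a,b): p,e=tri(s,np.array(a)/k,d,np.array(b)/k); print(n,p.round(3),round(e,4))
S("white sheet=tray? c",426,423,0.0);S("tray corners",428,388,.008)
for p in [(428,388),(465,407),(425,460),(386,437)]: S("  ",*p,.008)
for p in [(365,465),(425,502),(402,546),(337,505)]: S("carton",*p,.032)
for p in [(275,350),(362,420),(270,505),(184,423)]: S("stage",*p,.06)
S("blue",368,500,.048);S("yellow",273,430,.076)
T("knob top",(293,425),(310,383))
S("flask",355,355,0)
T("stopper",(350,302),(344,300))
S("cup1 rim",349,270,.06);S("cup2 rim",415,280,.06)
S("b lab1",516,260,.046);S("b lab2",493,295,.046);S("m1",486,246,.023);S("m2",457,286,.023)
T("peg tips l",(424,226),(391,266))
T("lamp",(200,315),(218,298))
S("shelf post",180,270,0)
T("shelf corner",(125,265),(175,240))
T("shelf edge far",(495,2),(530,48))
S("trough",450,268,0);S("tr",500,210,0)
S("petri",308,275,0);S("timer",272,300,0)
S("balance",530,150,0)
S("blue cap",530,180,0)
E
```

```text
white sheet=tray? c [0.393 0.152 0.   ]
tray corners [0.428 0.099 0.008]
   [0.428 0.099 0.008]
   [0.356 0.092 0.008]
   [0.351 0.211 0.008]
   [0.427 0.216 0.008]
carton [0.413 0.283 0.032]
carton [0.303 0.276 0.032]
carton [0.29  0.349 0.032]
carton [0.405 0.358 0.032]
stage [0.662 0.221 0.06 ]
stage [0.456 0.236 0.06 ]
stage [0.473 0.425 0.06 ]
stage [0.677 0.41  0.06 ]
blue [0.368 0.329 0.048]
yellow [0.548 0.339 0.076]
knob top [0.517 0.322 0.099] 0.0002
flask [0.577 0.117 0.   ]
stopper [0.586 0.105 0.131] 0.0009
cup1 rim [0.681 0.005 0.06 ]
cup2 rim [ 0.567 -0.049  0.06 ]
b lab1 [ 0.45  -0.216  0.046]
b lab2 [ 0.438 -0.115  0.046]
m1 [ 0.528 -0.232  0.023]
m2 [ 0.514 -0.111  0.023]
peg tips l [ 0.626 -0.159  0.078] 0.0023
lamp [0.716 0.3   0.194] 0.0014
shelf post [0.99  0.168 0.   ]
shelf corner [0.753 0.351 0.32 ] 0.018
shelf edge far [0.357 0.007 0.632] 0.1234
trough [ 0.563 -0.158  0.   ]
tr [ 0.574 -0.36   0.   ]
petri [0.776 0.025 0.   ]
timer [0.788 0.114 0.   ]
balance [ 0.628 -0.573  0.   ]
blue cap [ 0.573 -0.482  0.   ]
```

```bash
python3 - <<'E'
from h import *
for p,y in [((0.47,0.27,0.27),90),((0.47,0.27,0.27),0),((0.47,0.27,0.27),180)]:
    print(y,manip.solve_ik(p,down(y)))
manip.movel([0.222,-0.638,0.33],v=0.3)
manip.movep([0.48,0.22,0.27],down(90))
c=Cam("wrist"); c.save("w1"); np.savez("pics/w1.npz",img=c.img,R=c.R,t=c.t)
for n in ["scene","side"]:
    c=Cam(n);c.save(n+"1")
print(manip.current_t())
E
```

```text
90 [ 5.05991477e+01  6.47098755e+00 -1.22146677e+01 -2.54444375e-14
 -7.13143448e+01 -1.40599148e+02]
0 [ 50.59914774   6.47098755 -12.21466769   0.         -71.31434476
 129.40085226]
180 [ 50.59914774   6.47098755 -12.21466769   0.         -71.31434476
 -50.59914774]
3.9333
```

View pics/w1.png

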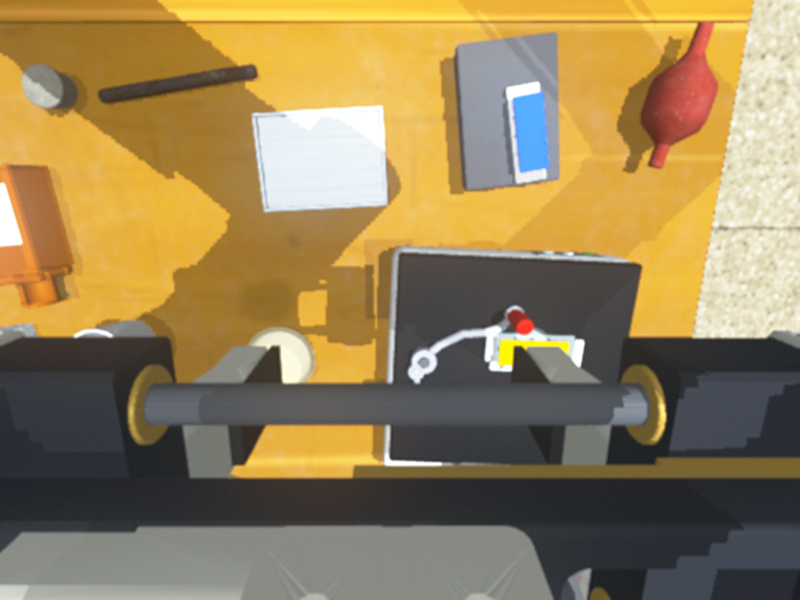

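View pics/scene1.png

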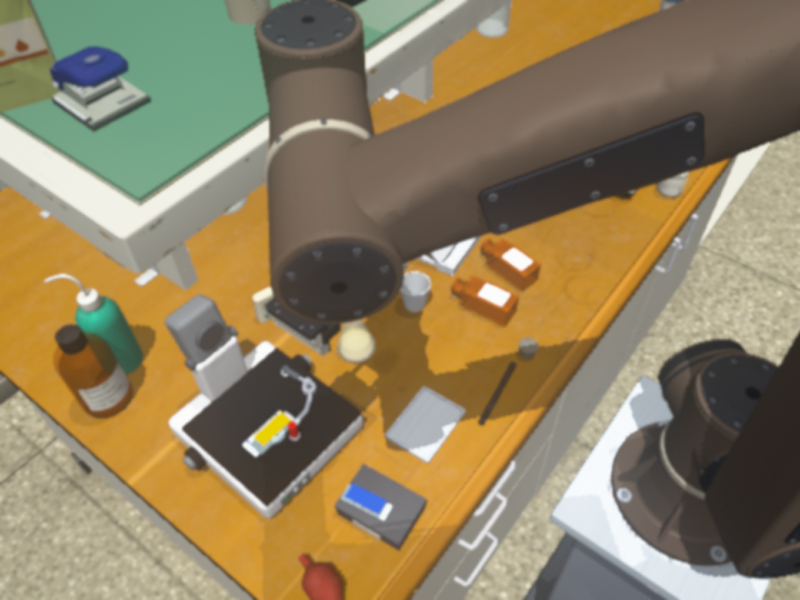

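```bash
python3 - <<'E'
from h import *
manip.movep([0.575,0.335,0.24],down(90))
c=Cam("wrist"); c.save("w2")
m=c.mask([24,150,150],[34,255,255])
b=blobs(m,n=2); print([(a,x) for a,x,_ in b])
for z in (.076,.077): print("yellow",rect(c,b[0][2],z))
r=c.mask([0,170,100],[8,255,255])|c.mask([172,170,100],[180,255,255])
for a,x,bm in blobs(r,n=4): print("red",a,x,c.on(x,.098))
dk=c.mask([0,0,0],[180,255,70]);
manip.movep([0.44,0.30,0.22],down(90))
d=Cam("wrist"); d.save("w3"); 
bl=d.mask([100,150,100],[125,255,255]); B=blobs(bl,n=2); print([(a,x) for a,x,_ in B]); print("blue",rect(d,B[0][2],.048))
wh=d.mask([0,0,170],[180,60,255]); 
for a,x,bm in blobs(wh,n=4,amin=300): print("white",a,x,rect(d,bm,.008))
s,e=Cam("scene"),Cam("side")
print(manip.current_t())
E
```

```text
[(np.int32(1167), array([277.60325621, 172.75664096]))]
yellow (array([0.5536767 , 0.33468018]), 57.02851486206055, 21.9462947845459, 88.32374572753906)
yellow (array([0.55352954, 0.33467969]), 56.851131439208984, 21.878042221069336, 88.32376861572266)
red 148 [261.06756757 143.90540541] [[0.52301713 0.31915574 0.098     ]]
red 88 [382.875        8.86363636] [[0.41109975 0.42368794 0.098     ]]
[(np.int32(1224), array([303.94117647, 128.92320261]))]
blue (array([0.37563443, 0.32729944]), 56.114498138427734, 22.451976776123047, 9.808188438415527)
white 25013 [494.45988086 110.94262983] (array([0.37587473, 0.45843265]), 394.81536865234375, 261.981201171875, -89.88800206780434)
white 7467 [150.05531003 144.62394536] (array([0.39498654, 0.1514426 ]), 115.91839599609375, 86.19010162353516, -87.16777276992798)
white 2643 [304.7446084  105.15664018] (array([0.36140399, 0.32452185]), 113.63972473144531, 64.70443725585938, 6.710812568664551)
white 1057 [47.03689688  5.27530747] (array([0.25071201, 0.0618881 ]), 105.864013671875, 10.113513946533203, -89.8935963883996)
5.4083
```

View pics/w2.png

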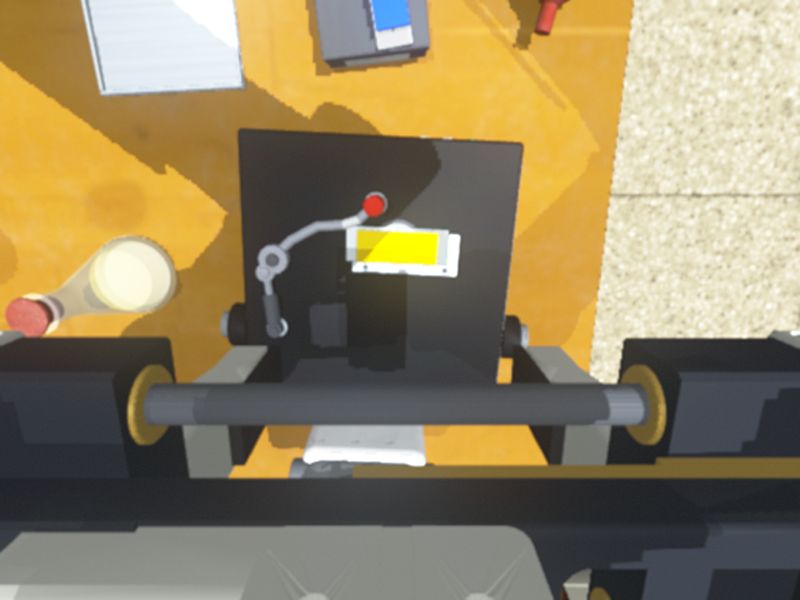

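View pics/w3.png

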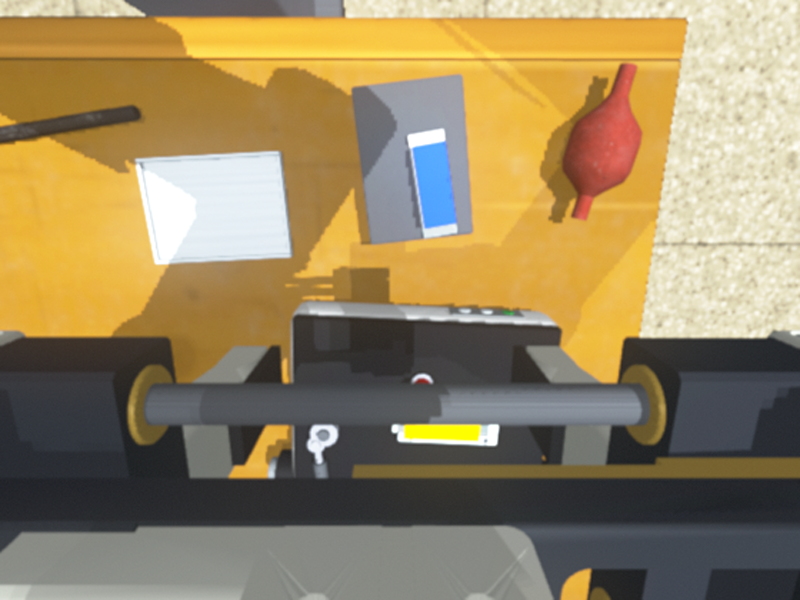

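```bash
cat >> h.py <<'E'
def io(yaw,o): # imager -> world xy
    a=np.radians(yaw); return lambda x,y: np.array([o[0]+x*np.cos(a)-y*np.sin(a),o[1]+x*np.sin(a)+y*np.cos(a)])
def linefit(cam,P,z):
    X=cam.on(P,z)[:,:2]; vx,vy,x0,y0=cv2.fitLine((X*1000).astype(np.float32),cv2.DIST_HUBER,0,.01,.01).ravel()
    return np.degrees(np.arctan2(vy,vx))%180,np.array([x0,y0])/1000
E
python3 - <<'E'
from h import *
manip.movep([0.575,0.335,0.24],down(90))
c=Cam("wrist"); g=cv2.cvtColor(c.img,cv2.COLOR_RGB2GRAY).astype(float)
# front edge of stage: strongest bright->dark going down, columns 175..355, rows 80..115
P=[(u,80+np.argmin(np.diff(g[80:115,u]))+.5) for u in range(180,355)]
print("front",linefit(c,P,.06))
P=[(155+np.argmin(np.diff(g[v,155:200]))+.5,v) for v in range(100,200)]
print("right",linefit(c,P,.06))
P=[(340+np.argmax(np.diff(g[v,340:380]))+.5,v) for v in range(108,200)]
print("left",linefit(c,P,.06))
m=c.mask([24,150,150],[34,255,255]);B=blobs(m)[0][2]
print(rect(c,B,.076))
ys,xs=np.nonzero(B); P=[(u,ys[xs==u].max()+.5) for u in range(xs.min()+4,xs.max()-3)]; print("yl rear",linefit(c,P,.076))
P=[(u,ys[xs==u].min()-.5) for u in range(xs.min()+4,xs.max()-3)]; print("yl front",linefit(c,P,.076))
E
```

```text
front (np.float32(87.213875), array([0.4757604 , 0.33093795], dtype=float32))
right (np.float32(177.54106), array([0.5161891 , 0.21925363], dtype=float32))
left (np.float32(177.29123), array([0.5363827 , 0.42280337], dtype=float32))
(array([0.55327777, 0.3349252 ]), 56.648521423339844, 21.911319732666016, 87.87053680419922)
yl rear (np.float32(87.22191), array([0.56424713, 0.33641973], dtype=float32))
yl front (np.float32(87.29665), array([0.5423383, 0.3348803], dtype=float32))
```

```bash
cat >> h.py <<'E'
YAW=-2.7; IO=np.array([.5726,.3190]); W=io(YAW,IO)
def knob(q): return W(-.006+.0865*np.cos(1.902+q),-.0765+.0865*np.sin(1.902+q))
E
python3 - <<'E'
from h import *
k=knob(.2);print(k)
manip.movep([*k,.16],down(90+YAW))
manip.movel([*k,.078],v=.1,max_force=10)
manip.gripper_close(effort=12); print(manip.current_opening(),manip.current_contact_force())
for q in np.arange(.27,1.2,.07):
    p=knob(q)
    r=manip.movel([*p,.078],v=.08,max_force=None)
print(manip.current_contact_force(),manip.current_opening(),manip.current_tool_pos(),knob(q))
manip.ungrasp(); manip.movel([*p,.16])
manip.movep([0.575,0.335,0.24],down(90))
c=Cam("wrist"); c.save("w4")
print(manip.current_t())
r=c.mask([0,170,100],[8,255,255])|c.mask([172,170,100],[180,255,255])
for a,x,bm in blobs(r,n=4): print("red",a,x,c.on(x,.098))
print(knob(1.25)); B=blobs(c.mask([24,150,150],[34,255,255]))[0][2]; print(rect(c,B,.076))
E
```

```text
[0.52274643 0.31942902]
0.01335670216358586 [0.02974153 0.74953168 0.36882953]
[ 0.44431073 -1.87094615 -1.6570138 ] 0.013450194665603479 [0.47717972 0.25165895 0.07800875] [0.4769951  0.25208103]
14.8583
red 263 [182.42585551  94.02281369] [[0.47790892 0.24850211 0.098     ]]
red 93 [383.08602151   9.19354839] [[0.41064557 0.42312013 0.098     ]]
[0.47656132 0.24604283]
(array([0.55326453, 0.33483548]), 56.61566925048828, 21.920576095581055, 87.64613342285156)
```

View pics/w4.png

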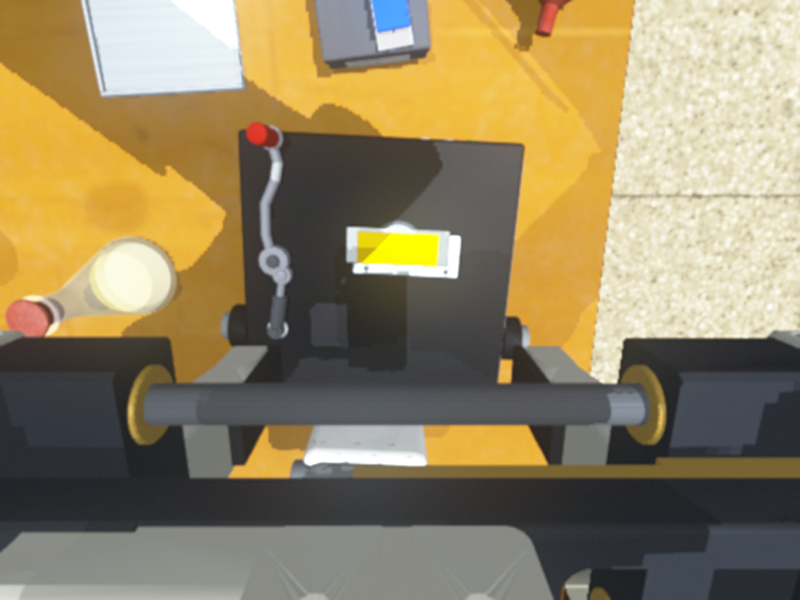

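```bash
python3 - <<'E'
from h import *
s=np.array([.5532,.3348])
manip.movep([*s,.16],down(180+YAW))
print(manip.movel([*s,.067],v=.1,max_force=10))
manip.gripper_close(effort=10); print(manip.current_opening(),manip.current_contact_force())
manip.movel([*s,.12],v=.1); print(manip.current_opening())
t=[.395,.1515]
manip.movel([*s,.17],v=.2)
manip.movep([*t,.1],down(182.8))
print(manip.movel([*t,.0098],v=.08,max_force=4),manip.current_tool_pos())
manip.ungrasp(); manip.movel([*t,.15])
manip.movep([0.50,0.17,0.22],down(90))
c=Cam("wrist"); c.save("w5"); print(rect(c,blobs(c.mask([24,150,150],[34,255,255]))[0][2],.019))
manip.movep([.48,.327,.2],down(90))
c=Cam("wrist"); c.save("w6"); print("blue",rect(c,blobs(c.mask([100,150,100],[125,255,255]))[0][2],.048))
print(manip.current_t())
E
```

```text
False
0.02288894870710352 [-3.384336   -0.38215569  2.25732464]
0.022759299173139153
True [0.39457982 0.15109089 0.00948101]
(array([0.39658118, 0.13487305]), 23.132068634033203, 20.755931854248047, -86.06357312202454)
blue (array([0.37545999, 0.3267359 ]), 56.52481460571289, 21.84299659729004, 9.648787498474121)
25.8583
```

View pics/w5.png

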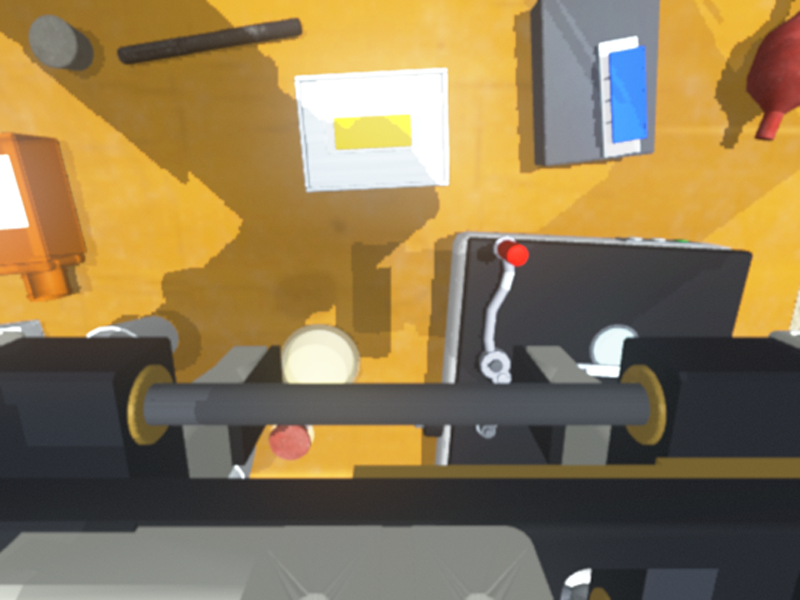

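```bash
python3 - <<'E'
from h import *
s=np.array([.3755,.3268])
manip.movep([*s,.12],down(99.7))
print(manip.movel([*s,.0387],v=.1,max_force=10))
manip.gripper_close(effort=15); print(manip.current_opening(),manip.current_contact_force())
manip.movel([*s,.13],v=.15)
S=np.array([.5532,.3348]); A=W(1,0)-W(0,0); B=W(0,1)-W(0,0)
p=S-.003*A-.004*B
manip.movep([*p,.13],down(180+YAW))
print(manip.movel([*p,.0655],v=.04,max_force=3),manip.current_tool_pos())
z=manip.current_tool_pos()[2]+.0006
manip.movel([*manip.current_tool_pos()[:2],z],v=.02)
loc=lambda: [1000*float(np.dot(np.array(manip.current_tool_pos()[:2])-S,v)) for v in (A,B)]
q=np.array(manip.current_tool_pos()[:2])+.009*B
print("y",manip.movel([*q,z],v=.01,max_force=4),loc(),manip.current_contact_force())
q=np.array(manip.current_tool_pos()[:2])+.008*A
print("x",manip.movel([*q,z],v=.01,max_force=4),loc(),manip.current_contact_force())
manip.movel([*manip.current_tool_pos()[:2],z-.001],v=.02,max_force=4)
manip.ungrasp(); q=manip.current_tool_pos(); manip.movel([q[0],q[1],.16])
manip.movep([0.575,0.335,0.24],down(90))
c=Cam("wrist"); c.save("w7"); bm=blobs(c.mask([100,150,100],[125,255,255]))
for b in bm[:2]: print(b[0],rect(c,b[2],.076))
r=c.mask([0,170,100],[8,255,255])|c.mask([172,170,100],[180,255,255])
for a,x,bm in blobs(r,n=2): print("red",a,x,c.on(x,.098))
print(manip.current_t())
E
```

```text
False
0.02263373221196114 [0.63145975 0.06152557 0.18995355]
True [0.54994168 0.33089077 0.06667295]
y True [-3.521550356406978, 1.458707884128339] [-1.01981222 -0.69569132  4.55892983]
x True [-0.5825295621265976, 1.310337900001791] [-1.56981409 -0.13283703  3.07963696]
1153 (array([0.55353931, 0.33438818]), 57.01969909667969, 21.701759338378906, 87.28382873535156)
red 261 [182.57854406  93.4137931 ] [[0.47805903 0.24859618 0.098     ]]
red 94 [382.92553191   9.39361702] [[0.41090053 0.42344681 0.098     ]]
37.0833
```

View pics/w7.png

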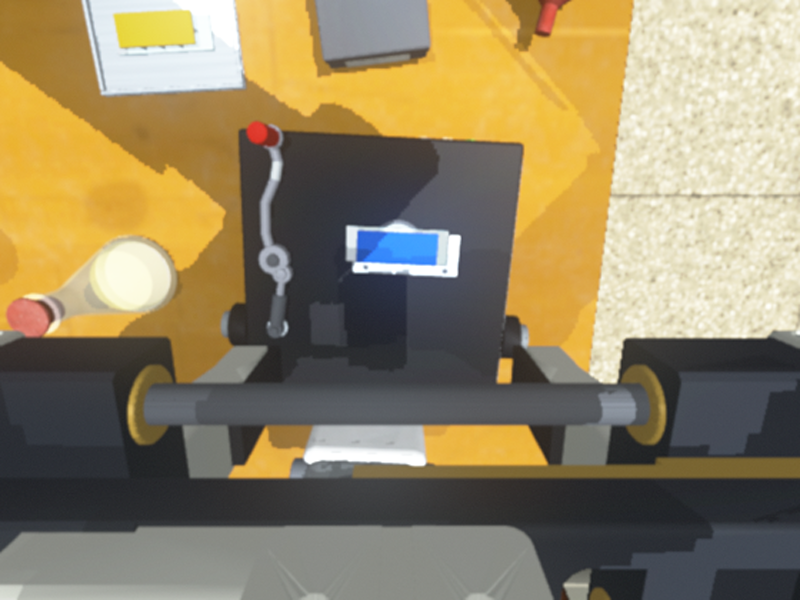

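```bash
python3 - <<'E'
from h import *
k=knob(1.23)
manip.movep([*k,.16],down(90+YAW))
manip.movel([*k,.078],v=.1,max_force=10)
manip.gripper_close(effort=12); print(manip.current_opening())
for q in np.arange(1.16,.25,-.07):
    p=knob(q); manip.movel([*p,.078],v=.08)
print(q,manip.current_contact_force(),manip.current_opening())
manip.ungrasp(); manip.sleep(.3); manip.movel([*p,.16])
manip.movep([0.575,0.335,0.24],down(90))
c=Cam("wrist"); c.save("w8"); b=blobs(c.mask([100,150,100],[125,255,255]))[0]; print(rect(c,b[2],.076))
r=c.mask([0,170,100],[8,255,255])|c.mask([172,170,100],[180,255,255])
for a,x,bm in blobs(r,n=2): print("red",a,x,c.on(x,.098))
print(knob(.2),knob(.3))
# bottles / cups views
manip.movep([.50,-.13,.33],down(90)); c=Cam("wrist"); c.save("w9"); np.savez("pics/w9.npz",img=c.img,R=c.R,t=c.t)
for n in ("scene","side"): Cam(n).save(n+"2")
print(manip.current_t())
E
python3 -c "
import cv2,numpy as np
a=cv2.imread('pics/w8.png')[100:400,150:550]; b=cv2.imread('pics/w9.png')
cv2.imwrite('pics/w89.png',np.vstack([cv2.resize(b[:420],None,fx=.9,fy=.9)[:,:720],cv2.copyMakeBorder(cv2.resize(a,(290,218)),0,0,0,430,cv2.BORDER_CONSTANT)]))"
```

```text
0.013590564675333676
0.3199999999999992 [ 1.30259108  0.90793106 -1.88437862] 0.013528367105334347
(array([0.55342285, 0.3343631 ]), 56.78431701660156, 21.740610122680664, 87.8372802734375)
red 144 [261.125      143.63194444] [[0.5225103  0.31911177 0.098     ]]
red 91 [382.47252747   8.59340659] [[0.41080139 0.42325726 0.098     ]]
[0.52274643 0.31942902] [0.51530415 0.31502758]
47.8417
```

View pics/w89.png

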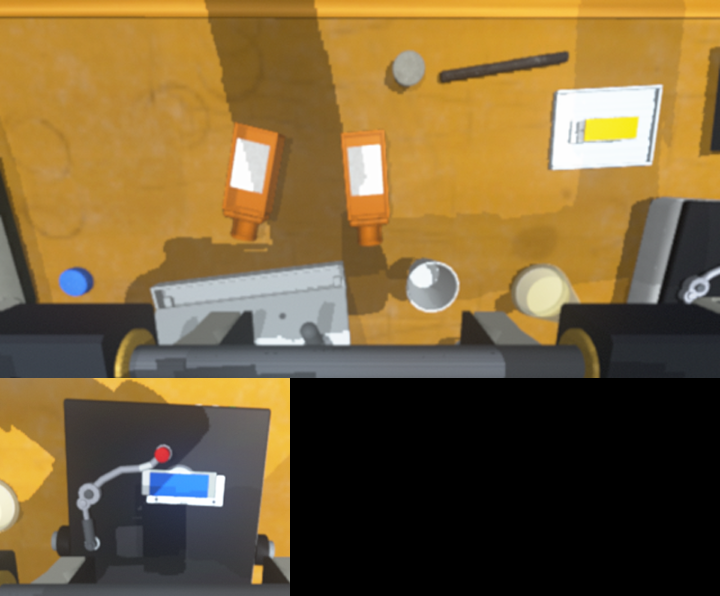

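```bash
cat >> h.py <<'E'
def ori(tilt,az,s=1):
    """approach tilted by tilt deg from down toward azimuth az; jaw axis horizontal: s=1 -> az+90, s=-1 -> az-90"""
    t,a=np.radians([tilt,az]); x=np.array([np.sin(t)*np.cos(a),np.sin(t)*np.sin(a),-np.cos(t)])
    z=s*np.array([-np.sin(a),np.cos(a),0]); return list(Ro.from_matrix(np.c_[x,np.cross(z,x),z]).as_euler('xyz',degrees=True))
E
python3 - <<'E' 2>&1 | grep -v Warn
from h import *
for s in (1,-1):
    for p in [(.40,-.14,.25),(.40,-.28,.25)]:
        for t in (45,35): print(s,p,t,np.round(manip.solve_ik(p,ori(t,0,s)) or 0))
    for p in [(.45,-.12,.012),(.45,-.21,.012),(.45,-.12,.1)]:
        for t in (45,35): print("pick",s,p,t,np.round(manip.solve_ik(p,ori(t,0,s)) or 0))
    for t in (0,-10): print("hang",s,t,np.round(manip.solve_ik((.56,-.2,.12),ori(t,7,s)) or 0))
E
```

```text
1 (0.4, -0.14, 0.25) 45 0
Traceback (most recent call last):
ValueError: The truth value of an array with more than one element is ambiguous. Use a.any() or a.all()
```

```bash
cat >> h.py <<'E'
def ik(p,o):
    r=manip.solve_ik(p,o); return None if r is None else np.round(r)
E
python3 - <<'E' 2>&1 | grep -v Warn
from h import *
for s in (1,-1):
    for p in [(.40,-.14,.25),(.45,-.28,.25),(.5,-.2,.2)]:
        for t in (45,35,25): print(s,p,t,ik(p,ori(t,0,s)))
    for p in [(.45,-.12,.012),(.45,-.21,.012),(.45,-.12,.1)]:
        for t in (45,35,25): print("pick",s,p,t,ik(p,ori(t,0,s)))
    for t in (0,-10,-20): print("hang",s,t,ik((.56,-.2,.12),ori(t,7,s)))
E
```

```text
1 (0.4, -0.14, 0.25) 45 None
1 (0.4, -0.14, 0.25) 35 [  15.  -30.  -57.   18.  -30. -118.]
1 (0.4, -0.14, 0.25) 25 [  13.  -23.  -46.    8.  -42. -108.]
1 (0.45, -0.28, 0.25) 45 [-30.  -9. -30. -39. -35. -34.]
1 (0.45, -0.28, 0.25) 35 [-21.  -8. -31. -20. -36. -57.]
1 (0.45, -0.28, 0.25) 25 [-16.  -6. -28. -10. -44. -68.]
1 (0.5, -0.2, 0.2) 45 [ -5.  -8. -44. -21. -10. -66.]
1 (0.5, -0.2, 0.2) 35 [ -2.  -7. -44.  -3. -18. -86.]
1 (0.5, -0.2, 0.2) 25 [ -1.  -4. -37.  -1. -32. -88.]
pick 1 (0.45, -0.12, 0.012) 45 [ -45.   16.  -47. -103.  -31.   51.]
pick 1 (0.45, -0.12, 0.012) 35 [ -6.   9. -44. -60.  -4. -26.]
pick 1 (0.45, -0.12, 0.012) 25 None
pick 1 (0.45, -0.21, 0.012) 45 [-49.  18. -39. -90. -32.  39.]
pick 1 (0.45, -0.21, 0.012) 35 [-25.  13. -37. -62. -16.  -8.]
pick 1 (0.45, -0.21, 0.012) 25 [ -6.  12. -46. -21.  -7. -64.]
pick 1 (0.45, -0.12, 0.1) 45 None
pick 1 (0.45, -0.12, 0.1) 35 None
pick 1 (0.45, -0.12, 0.1) 25 None
hang 1 0 [ -1.  18. -18.   0. -54. -82.]
hang 1 -10 [ -0.  24. -11.   1. -66. -84.]
hang 1 -20 [  1.  29.  -4.   2. -77. -85.]
-1 (0.4, -0.14, 0.25) 45 Non
[... 364 characters left out ...]
, 0.2) 35 [ -2.  -7. -44.  -3. -18.  94.]
-1 (0.5, -0.2, 0.2) 25 [ -1.  -4. -37.  -1. -32.  92.]
pick -1 (0.45, -0.12, 0.012) 45 [ -45.   16.  -47. -103.  -31. -129.]
pick -1 (0.45, -0.12, 0.012) 35 [ -6.   9. -44. -60.  -4. 154.]
pick -1 (0.45, -0.12, 0.012) 25 None
pick -1 (0.45, -0.21, 0.012) 45 [ -49.   18.  -39.  -90.  -32. -141.]
pick -1 (0.45, -0.21, 0.012) 35 [-25.  13. -37. -62. -16. 172.]
pick -1 (0.45, -0.21, 0.012) 25 [ -6.  12. -46. -21.  -7. 116.]
pick -1 (0.45, -0.12, 0.1) 45 None
pick -1 (0.45, -0.12, 0.1) 35 None
pick -1 (0.45, -0.12, 0.1) 25 None
hang -1 0 [ -1.  18. -18.   0. -54.  98.]
hang -1 -10 [ -0.  24. -11.   1. -66.  96.]
hang -1 -20 [  1.  29.  -4.   2. -77.  95.]
```

```bash
python3 - <<'E' 2>&1 | grep -v Warn
from h import *
for i,p in enumerate([(.45,-.28,.25),(.45,-.16,.25)]):
    manip.movep(p,ori(30,0,-1)); c=Cam("wrist"); c.save(f"r{i}"); np.savez(f"pics/r{i}.npz",img=c.img,R=c.R,t=c.t,K=c.K)
print(manip.current_t())
for t in (45,40,30): print(t,ik((.446,-.401,.012),ori(t,-42,1)),ik((.446,-.401,.012),ori(t,-42,-1)))
E
python3 -c "
import cv2,numpy as np
a=cv2.imread('pics/r0.png')[:300];b=cv2.imread('pics/r1.png')[:300]
cv2.imwrite('pics/r01.png',np.vstack([a,b]))"
```

```text
51.7333
45 [ -66.   22.  -42. -134.  -23.   64.] [ -66.   22.  -42. -134.  -23. -116.]
40 None None
30 None None
```

View pics/r01.png

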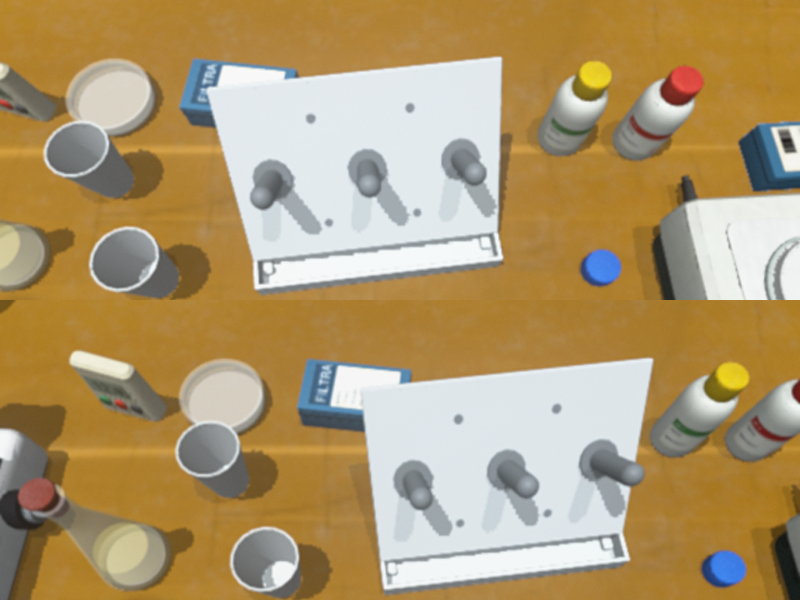

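```bash
python3 - <<'E' 2>&1 | grep -v Warn
from h import *
class L(Cam):
    def __init__(s,f): d=np.load(f); s.R,s.t,s.img=d["R"],d["t"],d["img"]; s.K=np.load("pics/r0.npz")["K"]; s.hsv=cv2.cvtColor(s.img,cv2.COLOR_RGB2HSV)
a,b=L("pics/r0.npz"),L("pics/r1.npz"); k=1.42857
for n,p,q in [("topL",(211,90),(363,88)),("topR",(501,58),(652,59)),
 ("tip2",(264,194),(420,196)),("tip1",(369,184),(524,181)),("tip0",(472,171),(632,173)),
 ("col2",(273,182),(412,482-300)),("col1",(367,172),(509,471-300)),("col0",(463,159),(600,461-300)),
 ("hole1",(311,118),(458,119)),("hole2",(410,107),(556,108)),
 ("trL",(256,289),(385,588-300)),("trR",(502,262),(627,563-300)),
 ("rim1",(80,150),(209,449-300)),("rim2",(125,260),(266,559-300)),("stop",(0,0),(38,494-300))]:
    P,e=tri(a,np.array(p)/k,b,np.array(q)/k); print(n,P.round(4),round(e*1000,1))
w=L("pics/w9.npz")
m=w.mask([3,150,110],[16,255,255]); m=cv2.morphologyEx(m,cv2.MORPH_CLOSE,np.ones((15,15)))
for A,x,bm in blobs(m,300,4):
    print(A,x/1*k,w.on(x,.03).round(3),rect(w,bm,.04))
wh=w.mask([0,0,190],[180,50,255])
for A,x,bm in blobs(wh,80,6): print("label",A,x*k*.9,rect(w,bm,.046))
print(w.t)
E
```

```text
topL [ 0.6858 -0.1334  0.1234] 1.7
topR [ 0.7114 -0.3644  0.1272] 0.0
tip2 [ 0.6001 -0.1783  0.1098] 1.2
tip1 [ 0.6107 -0.2593  0.1103] 2.7
tip0 [ 0.6126 -0.3376  0.1223] 0.9
col2 [ 0.6316 -0.1735  0.0744] 0.3
col1 [ 0.6361 -0.2557  0.0839] 1.3
col0 [ 0.6531 -0.3393  0.0745] 1.0
hole1 [ 0.6713 -0.2106  0.1065] 0.3
hole2 [ 0.6817 -0.292   0.1068] 0.2
trL [ 0.5505 -0.1494  0.0222] 1.2
trR [ 0.5787 -0.3824  0.0157] 0.2
rim1 [0.6763 0.0155 0.0553] 0.9
rim2 [ 0.5644 -0.0485  0.0626] 0.9
stop [ 0.4208 -0.2411  0.4459] 94.9
2183 [280.40741542 204.58195627] [[ 0.456 -0.246  0.03 ]] (array([ 0.45717764, -0.2454725 ]), 123.82772827148438, 55.55908966064453, -13.304092407226562)
1780 [406.46668824 213.5391123 ] [[ 0.465 -0.119  0.03 ]] (array([ 0.4624982 , -0.11941703]), 124.6465072631836, 48.173221588134766, 4.627257823944092)
label 4116 [603.16307864 126.48467152] (array([0.39799588, 0.12907536]), 107.02650451660156, 79.16259765625, -86.95297241210938)
label 3380 [289.92523839 404.77364425] (array([ 0.7226767 , -0.20937708]), 230.31520080566406, 64.11100769042969, -85.2229266166687)
label 1877 [253.09709069 284.58712694] (array([ 0.57034052, -0.25757025]), 217.0609893798828, 22.424657821655273, -82.77820539474487)
label 948 [248.92380171 165.34296305] (array([ 0.43645279, -0.24432797]), 50.319278717041016, 34.37525939941406, -12.975212097167969)
label 933 [365.18383325 169.66175041] (array([ 0.44079437, -0.12053775]), 50.74582290649414, 33.80437088012695, 4.415283203125)
label 600 [282.87614569 328.42038587] (array([ 0.62039771, -0.21341324]), 64.76290893554688, 57.7372932434082, -19.29267120361328)
[ 0.43146072 -0.13022323  0.48818179]
```

```bash
cat >> h.py <<'E'
class L(Cam):
    def __init__(s,f): d=np.load(f); s.R,s.t,s.img=d["R"],d["t"],d["img"]; s.K=np.load("pics/r0.npz")["K"]; s.hsv=cv2.cvtColor(s.img,cv2.COLOR_RGB2HSV)
RY=6.8; RO=np.array([.6445,-.2553,.075])
def rack(): 
    a=np.radians(RY); Rz=Ro.from_euler('z',RY,degrees=True).as_matrix(); h=np.sqrt(.5)
    return Rz@np.array([[h,0,-h],[0,1,0],[h,0,h]])
def peg(i,h,o=None): return (RO if o is None else o)+rack()@np.array([0,.082*(i-1),h])
E
python3 - <<'E' 2>&1 | grep -v Warn
from h import *
k=1.42857
for f in ("pics/r0.npz","pics/r1.npz"):
    c=L(f)
    m=c.mask([0,0,0],[180,60,150]); m[:60]=0; m[170:]=0
    for A,x,bm in blobs(m,120,8):
        ct=max(cv2.findContours(bm,0,1)[0],key=cv2.contourArea); (q,r)=cv2.minEnclosingCircle(ct); print(A,(x*k).round(1),np.array(cv2.boundingRect(ct))*k,np.array(q)*k,r*k)
    for i in (2,1,0):
        # silhouettes: collar disc radius 17 at h=5, nose sphere centre h=5+60-9 radius 9
        print(i,"collar",(c.proj(peg(i,.005))*k).round(1),"nose centre",(c.proj(peg(i,.056))*k).round(1),"tip",(c.proj(peg(i,.065))*k).round(1))
E
```

```text
955 [ 72.7 150.1] [ 47.14281 124.28559  55.71423  49.99995] [ 73.89629059 150.59493128] 27.54493683666229
882 [639.1 133.7] [612.85653  91.42848  72.85707  68.57136] [648.1414417  128.79045959] 37.56062702499389
829 [562.3 131. ] [538.57089  94.28562  65.71422  61.42851] [571.70972056 126.42733329] 35.9022517171669
806 [108.3 175.3] [ 65.71422 138.57129  68.57136  58.57137] [ 99.57906302 171.67509078] 34.303538214912415
620 [ 27.5 101.1] [ 0.      85.7142  55.71423 34.28568] [27.14283 97.14276] 29.450866675987243
563 [677.1 219.5] [654.28506 177.14268  42.8571   65.71422] [672.142185   210.01565912] 36.1336755449295
458 [272.1 187.3] [251.42832 168.57126  41.42853  41.42853] [272.142585 189.99981 ] 23.178663235759732
414 [463.8 166. ] [447.14241 147.14271  38.57139  38.57139] [467.07437947 167.07465767] 21.333452417049408
2 collar [[272.6 179.6]] nose centre [[262.1 197.3]] tip [[259.9 200.9]]
1 collar [[367.5 169.5]] nose centre [[369.4 185.7]] tip [[369.7 189. ]]
0 collar [[461.3 159.4]] nose centre [[475.1 174.3]] tip [[478.  177.3]]
1610 [ 24.1 193.3] [  0.      129.99987  74.285
[... 310 characters left out ...]
59  49.99995  49.99995] [203.96416022 149.1598218 ] 26.225309032058714
823 [607.  164.5] [579.99942 141.42843  64.28565  45.71424] [611.54702203 166.70618008] 32.57967824443817
750 [133.   99.4] [89.99991 85.7142  75.71421 34.28568] [127.14273  97.14276] 38.8614483908844
537 [228.8 179. ] [192.85695 149.99985  55.71423  47.14281] [221.20384984 171.61207204] 28.642323325595854
507 [511.6 177.8] [488.57094 158.57127  49.99995  39.99996] [512.142345 179.99982 ] 26.196001287231443
2 collar [[413.1 180. ]] nose centre [[420.7 197.7]] tip [[422.3 201.3]]
1 collar [[507.1 170. ]] nose centre [[526.9 186.3]] tip [[530.9 189.7]]
0 collar [[600.  160.2]] nose centre [[631.5 175.1]] tip [[637.9 178.2]]
```

```bash
python3 - <<'E' 2>&1 | grep -v Warn
from h import *
for az in (-50,-55):
  for r in (.62,.68,.74):
    a=np.radians(az)
    for t in (45,38,30):
      o=[]
      for s in (1,-1):
        q=[ik((r*np.cos(a),r*np.sin(a),z),ori(t,az,s)) for z in (.012,.06,.12)]
        o.append([None if x is None else list(x.astype(int)) for x in q])
      print(az,r,t,o)
E
```

```text
-50 0.62 45 [[[np.int64(-72), np.int64(23), np.int64(-39), np.int64(-133), np.int64(-21), np.int64(61)], None, None], [[np.int64(-72), np.int64(23), np.int64(-39), np.int64(-133), np.int64(-21), np.int64(-119)], None, None]]
-50 0.62 38 [[None, None, None], [None, None, None]]
-50 0.62 30 [[None, None, None], [None, None, None]]
-50 0.68 45 [[[np.int64(-65), np.int64(25), np.int64(-29), np.int64(-125), np.int64(-13), np.int64(46)], None, None], [[np.int64(-65), np.int64(25), np.int64(-29), np.int64(-125), np.int64(-13), np.int64(-134)], None, None]]
-50 0.68 38 [[None, None, None], [None, None, None]]
-50 0.68 30 [[None, None, None], [None, None, None]]
-50 0.74 45 [[None, None, None], [None, None, None]]
-50 0.74 38 [[None, None, None], [None, None, None]]
-50 0.74 30 [[None, None, None], [None, None, None]]
-55 0.62 45 [[[np.int64(-77), np.int64(23), np.int64(-39), np.int64(-133), np.int64(-21), np.int64(61)], None, None], [[np.int64(-77), np.int64(23), np.int64(-39), np.int64(-133), np.int64(-21), np.int64(-119)], None, None]]
-55 0.62 38 [[None, None, None], [None, None, None]]
-55 0.62 30 [[None, None, None], [None, None, None]]
-55 0.68 45 [[[np.int64(-70), np.int64(25), np.int64(-29), np.int64(-125), np.int64(-13), np.int64(46)], None, None], [[np.int64(-70), np.int64(25), np.int64(-29), np.int64(-125), np.int64(-13), np.int64(-134)], None, None]]
-55 0.68 38 [[None, None, None], [None, None, None]]
-55 0.68 30 [[None, None, None], [None, None, None]]
-55 0.74 45 [[None, None, None], [None, None, None]]
-55 0.74 38 [[None, None, None], [None, None, None]]
-55 0.74 30 [[None, None, None], [None, None, None]]
```

```bash
cat >> h.py <<'E'
def station(az,r): a=np.radians(az); return np.array([r*np.cos(a),r*np.sin(a)])
E
python3 - <<'E' 2>&1 | grep -v Warn
from h import *
p=np.array([.4416,-.2455]); az=-13
manip.movep([*p,.13],ori(0,az,1))
print(manip.movel([*p,.011],v=.12,max_force=8))
manip.gripper_close(effort=15); print(manip.current_opening())
manip.movel([*p,.09],v=.2)
st=station(-50,.66)
manip.movep([*st,.09],ori(0,-50,1))
print(manip.movel([*st,.0113],v=.1,max_force=5),manip.current_tool_pos())
manip.ungrasp(); manip.movel([*st,.12],v=.2)
print(manip.current_joint_pos(),manip.current_t())
for d in (-.03,0,.03):
  for t in (15,25,35,45,50):
    print(d,t,[ik([*station(-50,.66+d),z],ori(t,-50,1)) for z in (.014,.1)])
E
```

```text
False
0.045840168056508396
True [ 0.42470431 -0.50448803  0.07826984]
[-3.31010430e+01  2.35995936e+01 -9.11572935e+00  1.54521067e-02
 -5.70675646e+01 -1.06870787e+02] 59.3
-0.03 15 [array([ -30.,   22.,  -40.,   20.,  -15., -129.]), array([ -29.,   15.,  -32.,   11.,  -29., -120.])]
-0.03 25 [None, None]
-0.03 35 [None, None]
-0.03 45 [array([ -70.,   23.,  -37., -131.,  -19.,   58.]), None]
-0.03 50 [array([ -77.,   27.,  -45., -143.,  -35.,   76.]), array([ -56.,   11.,  -30., -101.,   -5.,   16.])]
0 15 [array([ -31.,   24.,  -35.,   16.,  -18., -124.]), array([ -30.,   17.,  -28.,   10.,  -31., -117.])]
0 25 [None, None]
0 35 [None, None]
0 45 [array([ -67.,   24.,  -32., -127.,  -15.,   51.]), None]
0 50 [array([ -74.,   28.,  -41., -143.,  -32.,   74.]), None]
0.03 15 [array([ -32.,   26.,  -30.,   14.,  -20., -121.]), array([ -31.,   20.,  -24.,    9.,  -32., -116.])]
0.03 25 [None, array([ -38.,   16.,  -47.,   56.,   -6., -156.])]
0.03 35 [None, None]
0.03 45 [array([ -63.,   24.,  -26., -119.,  -10.,   39.]), None]
0.03 50 [array([ -72.,   28.,  -37., -143.,  -29.,   71.]), None]
```

```bash
python3 - <<'E' 2>&1 | grep -v Warn
from h import *
manip.movep([.52,-.40,.30],down(90)); c=Cam("wrist"); c.save("w10"); np.savez("pics/w10.npz",img=c.img,R=c.R,t=c.t)
m=c.mask([3,150,110],[16,255,255]); m=cv2.morphologyEx(m,cv2.MORPH_CLOSE,np.ones((15,15)))
for A,x,bm in blobs(m,300,4): print(A,x*1.4286,rect(c,bm,.04))
E
```

```text
3136 [259.86170223 148.8121963 ] (array([ 0.42092554, -0.51671893]), 121.32630920410156, 64.97328186035156, -52.85826873779297)
2685 [698.66893453 186.17610972] (array([ 0.46239545, -0.1270479 ]), 122.99078369140625, 70.63850402832031, 4.714540958404541)
```

View pics/w10.png

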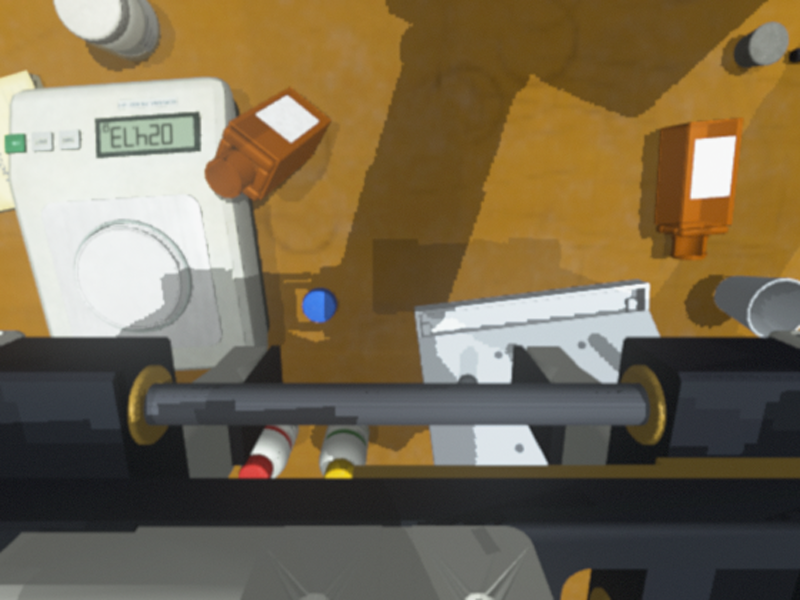

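```bash
cat >> h.py <<'E'
def nat(p): return np.degrees(np.arctan2(p[1],p[0])+np.arcsin(.192/np.hypot(p[0],p[1])))
E
python3 - <<'E' 2>&1 | grep -v Warn
from h import *
c=L("pics/w10.npz"); print(c.on(np.array([[278,130],[290,117],[230,178]])/1.42857,.055), c.on(np.array([[213,80],[240,290]])/1.42857,.07))
for p in [(.46,-.33),(.50,-.28),(.44,-.28)]:
  az=nat(p)
  for t in (15,25,35,45): print(p,round(az),t,[ik([*p,z],ori(t,az,1)) for z in (.014,.06,.1)])
for t in (0,-10,-20,-30): print("hang",t,[ik([.56,y,z],ori(t,RY,1)) for z in (.12,.18) for y in (-.34,-.17)])
E
```

```text
[[ 0.40983679 -0.49946191  0.055     ]
 [ 0.39960537 -0.48867383  0.055     ]
 [ 0.44888755 -0.54384475  0.055     ]] [[ 0.37408451 -0.54458146  0.07      ]
 [ 0.54525428 -0.53907548  0.07      ]]
(0.46, -0.33) -16 15 [array([-16.,  18., -40.,  -0., -17., -90.]), array([-16.,  14., -37.,  -0., -24., -90.]), array([-16.,  10., -35.,  -0., -30., -90.])]
(0.46, -0.33) -16 25 [array([-16.,  17., -47.,  -1.,  -1., -89.]), array([-16.,  11., -45.,  -0.,  -9., -90.]), array([-16.,   7., -43.,  -0., -15., -90.])]
(0.46, -0.33) -16 35 [array([-29.,  16., -34., -52.,  -9., -28.]), array([-21.,  11., -40., -31.,  -5., -55.]), array([-16.,   6., -48.,  -7.,  -1., -82.])]
(0.46, -0.33) -16 45 [array([-53.,  19., -33., -93., -25.,  31.]), array([-45.,  12., -32., -79., -21.,   9.]), array([-37.,   7., -33., -64., -16., -11.])]
(0.5, -0.28) -10 15 [array([-10.,  19., -39.,  -0., -18., -90.]), array([-10.,  14., -36.,  -0., -25., -90.]), array([-10.,  11., -34.,  -0., -31., -90.])]
(0.5, -0.28) -10 25 [array([-10.,  17., -47.,  -1.,  -1., -89.]), array([-10.,  12., -44.,  -0.,  -9., -90.]), array([-
[... 1034 characters left out ...]
y([  2.,  17., -19.,   0., -54., -85.]), array([-14.,  20.,  -6.,   0., -64., -69.]), array([  2.,  14., -15.,   0., -61., -85.])]
hang -10 [array([-12.,  28.,  -4.,   4., -67., -73.]), array([  3.,  23., -12.,   1., -65., -86.]), array([-12.,  25.,  -0.,   3., -74., -72.]), array([  3.,  20.,  -8.,   1., -72., -86.])]
hang -20 [array([-11.,  33.,   2.,   6., -78., -75.]), array([  3.,  29.,  -5.,   1., -77., -87.]), array([-11.,  31.,   6.,   6., -84., -74.]), array([  3.,  26.,  -1.,   1., -83., -87.])]
hang -30 [array([ -9.,  39.,   8.,   8., -88., -76.]), array([  3.,  35.,   2.,   2., -87., -87.]), array([ -9.,  37.,  11.,   8., -94., -75.]), array([  3.,  32.,   6.,   2., -94., -87.])]
```

```bash
python3 - <<'E' 2>&1 | grep -v Warn
from h import *
s=Cam("scene","pics/scene0.npz"); d=Cam("side","pics/side0.npz"); k=1.42857
for n,a,b in [("mat",(141,199),(178,183)),("toplip",(128,237),(174,213)),("botlip",(135,269),(183,243)),("screw?paper corner",(289,90),(281,137)),("paper r",(337,66),(317,124))]:
    P,e=tri(s,np.array(a)/k,d,np.array(b)/k); print(n,P.round(3),round(e,4))
# front lip line: intersect with plane x for candidate heights
for z in (.30,.34,.36): print(z,s.on(np.array([(135,269),(480,15)])/k,z).round(3).tolist(), d.on(np.array([(183,243),(532,75)])/k,z).round(3).tolist())
E
python3 -c "
import cv2
b=cv2.imread('pics/scene0.png');cv2.imwrite('pics/x.png',b)"
```

```text
mat [0.784 0.286 0.384] 0.0017
toplip [0.764 0.329 0.354] 0.009
botlip [0.742 0.345 0.315] 0.017
screw?paper corner [ 0.812 -0.034  0.376] 0.0032
paper r [ 0.784 -0.122  0.385] 0.0027
0.3 [[0.768, 0.341, 0.3], [0.768, -0.539, 0.3]] [[0.753, 0.326, 0.3], [0.684, -1.261, 0.3]]
0.34 [[0.728, 0.357, 0.34], [0.729, -0.474, 0.34]] [[0.688, 0.388, 0.34], [0.625, -1.067, 0.34]]
0.36 [[0.708, 0.365, 0.36], [0.709, -0.442, 0.36]] [[0.655, 0.418, 0.36], [0.595, -0.97, 0.36]]
```

```bash
cat >> h.py <<'E'
def tcp(G,o): return np.asarray(G)+Rw(o)@np.array([.019,0,0])
E
python3 - <<'E' 2>&1 | grep -v Warn
from h import *
p=[.408,-.497]
manip.movep([*p,.14],ori(0,-49,1))
print(manip.movel([*p,.03],v=.08,max_force=8),manip.current_tool_pos())
manip.gripper_close(effort=15); print(manip.current_opening())
manip.movel([*p,.16],v=.2)
s=np.array([.46,-.33]); az=nat(s); o=ori(-33,az,1)
manip.movep(tcp([*s,.13],o),o)
print(manip.movel(tcp([*s,.05],o),v=.1))
print(manip.movel(tcp([*s,.026],o),v=.03,max_force=5),manip.current_tool_pos()-tcp([*s,0],o))
c=Cam("side");c.save("s3",(300,150,420,240))
manip.ungrasp(); manip.movel(tcp([*s,.12],o),v=.15)
manip.movep([.54,-.26,.28],down(90)); c=Cam("wrist"); c.save("w11"); np.savez("pics/w11.npz",img=c.img,R=c.R,t=c.t)
m=c.mask([3,150,110],[16,255,255]); m=cv2.morphologyEx(m,cv2.MORPH_CLOSE,np.ones((15,15)))
for A,x,bm in blobs(m,300,4): print(A,x*1.4286,rect(c,bm,.04))
for A,x,bm in blobs(c.mask([0,0,190],[180,50,255]),80,6): print("label",A,x*1.4286,rect(c,bm,.046))
print(manip.current_t())
E
```

```text
False [ 0.40866238 -0.4975169   0.03087858]
0.048702545206296056
False
True [ 0.00085251 -0.00027397  0.04427807]
3079 [552.90021475 166.21359656] (array([ 0.46192258, -0.12309183]), 124.34044647216797, 58.83988952636719, 4.173951625823975)
2613 [308.37531068 205.65224592] (array([ 0.49341257, -0.33757788]), 125.0412826538086, 52.149784088134766, -15.3133544921875)
label 7338 [ 30.53929395 215.75091774] (array([ 0.48918634, -0.58560712]), 243.2115020751953, 79.2655258178711, -0.6809921264648438)
label 2522 [478.23149715 304.24308485] (array([ 0.58817175, -0.18642943]), 92.17597961425781, 76.86737060546875, -82.73012495040894)
label 1829 [317.42570323 457.16137299] (array([ 0.73458142, -0.31116382]), 156.57583618164062, 53.80739974975586, 89.92288970947266)
label 1327 [563.30979111 141.08797619] (array([ 0.44055078, -0.12074844]), 50.588356018066406, 34.34621810913086, 4.885384559631348)
label 1202 [309.45116156 180.96986606] (array([ 0.4723898 , -0.33332217]), 50.400970458984375, 33.830326080322266, -15.074020385742188)
label 736 [327.10863832 302.39541114] (array([ 0.57886853, -0.32299304]), 72.68101501464844, 23.107261657714844, -85.67763185501099)
68.7583
```

View pics/w11.png

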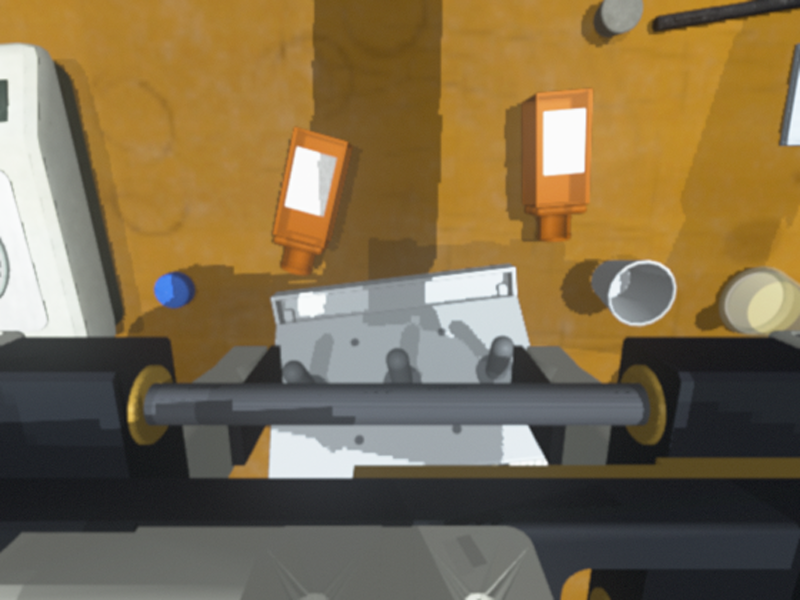

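```bash
cat >> h.py <<'E'
COL=.005
def pick(C,az,tilt=24,back=.022):
    """pick bottle lying at C (xy of body centre), axis azimuth az; returns bottle pose in tool coordinates"""
    a=np.radians(az); u=np.array([np.cos(a),np.sin(a),0]); o=ori(tilt,az,1)
    G=np.array([*C,.028])-back*u; g=tcp(G,o); ap=Rw(o)[:,0]
    manip.movep(g-.10*ap,o)
    print("pick contact",manip.movel(g,v=.12,max_force=10))
    manip.gripper_close(effort=20); print("open",manip.current_opening())
    R=Rw(manip.current_orientation()); t=np.array(manip.current_tool_pos())
    Rb=Ro.from_euler('z',az,degrees=True).as_matrix()
    lat=np.array([-u[1],u[0],0]); axis0=np.array([*C,.023]); 
    axis0=axis0+lat*np.dot(t-axis0,lat)   # jaws centre the body
    mouth=axis0+.078*u
    manip.movel([*t[:2],t[2]+.16],v=.25)
    return R.T@Rb, R.T@(mouth-t)
def hangpose(i,h,Rtb,m):
    K=rack(); Rb=np.c_[-K[:,2],K[:,1],K[:,0]]; R=Rb@Rtb.T
    return peg(i,h)-R@m, list(Ro.from_matrix(R).as_euler('xyz',degrees=True))
E
python3 - <<'E' 2>&1 | grep -v Warn
from h import *
i=0
T=pick((.478,-.3345),-15.1); np.savez("T.npz",R=T[0],m=T[1])
for h in (.15,.09,.03,.005):
    p,o=hangpose(i,h,*T); print(h,p.round(3),np.round(o,1),ik(p,o))
p,o=hangpose(i,.13,*T); manip.movep(p,o)
p,o=hangpose(i,.085,*T); manip.movel(p,v=.1)
print(manip.current_t())
c=Cam("scene"); c.save("h0",(290,110,390,190)); d=Cam("side"); d.save("h1",(240,140,340,220)); 
a=cv2.imread("pics/h0.png");b=cv2.imread("pics/h1.png"); cv2.imwrite("pics/h01.png",np.hstack([cv2.resize(a,(400,320)),cv2.resize(b,(400,320))]))
E
```

```text
pick contact False
open 0.04602967378515062
0.15 [ 0.475 -0.358  0.238] [  90.    69.  -173.2] [-13.  23.   0.   7. -87. -71.]
0.09 [ 0.518 -0.353  0.195] [  90.    69.  -173.2] [-12.  28.   2.   7. -84. -73.]
0.03 [ 0.56  -0.348  0.153] [  90.    69.  -173.2] [-11.  33.   5.   6. -82. -74.]
0.005 [ 0.577 -0.346  0.135] [  90.    69.  -173.2] [-11.  35.   6.   6. -81. -74.]
73.75
```

View pics/h01.png

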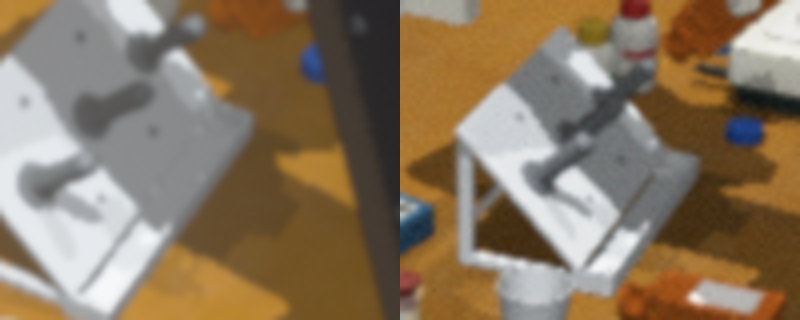

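```bash
python3 - <<'E' 2>&1 | grep -v Warn
from h import *
print(manip.current_tool_pos(),manip.current_opening())
T=np.load("T.npz"); t=np.array(manip.current_tool_pos()); R=Rw(manip.current_orientation())
m=t+R@T["m"]; u=R@T["R"][:,0]; print("mouth",m,"axis",u,"base",m-.124*u)
for n in ("scene","side"):
    c=Cam(n); print(n,"mouth/base",c.proj([m,m-.124*u]).round(),"pegtip",c.proj(peg(0,.065)).round())
    k=c.mask([2,140,60],[14,255,255])
    for A,x,bm in blobs(k,60,6): print(A,x.round(),cv2.boundingRect(bm))
E
```

```text
[ 0.52112529 -0.35269368  0.19195574] 0.045785617773819676
mouth [ 0.59453658 -0.34395354  0.13541701] axis [ 0.70233868  0.08357896 -0.70691933] base [ 0.50744658 -0.35431733  0.223075  ]
scene mouth/base [[345. 112.]
 [378.  96.]] pegtip [[340. 114.]]
683 [224. 406.] (209, 387, 31, 33)
413 [332. 207.] (317, 195, 42, 25)
246 [353. 110.] (343, 102, 24, 17)
104 [ 79. 284.] (59, 272, 33, 19)
side mouth/base [[307. 152.]
 [334. 132.]] pegtip [[303. 155.]]
844 [ 68. 267.] (54, 235, 44, 59)
627 [316. 220.] (295, 208, 42, 26)
576 [252. 354.] (231, 339, 43, 33)
235 [315. 146.] (305, 136, 23, 19)
126 [332. 133.] (327, 125, 13, 18)
94 [30. 77.] (4, 73, 54, 9)
```

```bash
python3 - <<'E' 2>&1 | grep -v Warn
from h import *
T=np.load("T.npz"); T=(T["R"],T["m"]); z=rack()[:,2]
def cur(): 
    t=np.array(manip.current_tool_pos()); R=Rw(manip.current_orientation()); return rack().T@(t+R@T[1]-RO)
for h in (.06,.045,.03,.015,.0,-.004):
    p,o=hangpose(0,h,*T); r=manip.movel(p,v=.04,max_force=8)
    print(h,r,(cur()*1000).round(1),np.round(rack().T@np.array(manip.current_contact_force()),1))
    if r: break
print(manip.current_t())
E
```

```text
0.06 False [ -0. -82.  60.] [ 0.3 -0.  -0.6]
0.045 False [ -0.3 -81.9  44.8] [-1.1 -1.  -0.7]
0.03 False [ -0.3 -81.9  29.7] [-0.3 -0.1 -0.4]
0.015 False [ -0.3 -81.9  14.8] [ 0.1  0.3 -1. ]
0.0 True [ -0.9 -82.3   3.1] [ 1.8 -0.5  2.8]
76.6583
```

```bash
python3 - <<'E' 2>&1 | grep -v Warn
from h import *
manip.ungrasp(); z=rack()[:,2]
manip.movel(np.array(manip.current_tool_pos())+.11*z,v=.2)
manip.movep([.50,-.13,.28],down(90)); c=Cam("wrist"); 
W_=[(A,rect(c,bm,.046)) for A,x,bm in blobs(c.mask([0,0,190],[180,50,255]),80,8)]
lab=[r for A,r in W_ if abs(r[1]-50)<4 and abs(r[2]-34)<4]; print(lab)
(lc,_,_,az)=lab[0]; C=lc+.0057*np.array([np.cos(np.radians(az)),np.sin(np.radians(az))])
T=pick(C,az); 
p,o=hangpose(2,.13,*T); manip.movep(p,o)
p,o=hangpose(2,.075,*T); manip.movel(p,v=.12)
def cur(): 
    t=np.array(manip.current_tool_pos()); R=Rw(manip.current_orientation()); return rack().T@(t+R@T[1]-RO)
for h in (.06,.045,.03,.015,.0,-.004):
    p,o=hangpose(2,h,*T); r=manip.movel(p,v=.04,max_force=8)
    print(h,r,(cur()*1000).round(1),np.round(rack().T@np.array(manip.current_contact_force()),1))
    if r: break
np.savez("T2.npz",R=T[0],m=T[1])
print(manip.current_t())
E
```

```text
[(array([ 0.44066641, -0.12064718]), 50.729217529296875, 33.98900604248047, 4.6737589836120605), (array([0.56758148, 0.07427563]), 49.11400604248047, 37.35975646972656, -50.65785217285156)]
Traceback (most recent call last):
  File "h.py", line 72, in pick
    manip.movep(g-.10*ap,o)
    ~~~~~~~~~~~^^^^^^^^^^^^
rig.IKError: the arm cannot take that pose within its joint ranges
```

```bash
sed -i 's/manip.movep(g-.10\*ap,o)/manip.movep(g+[0,0,.10],o)/' h.py; python3 - <<'E' 2>&1 | grep -v Warn
from h import *
C=np.array([.4463,-.1202]);az=4.6; a=np.radians(az);u=np.array([np.cos(a),np.sin(a),0])
for t in (24,20,16,12):
  for b in (.022,.01,0,-.01):
    o=ori(t,az,1); g=tcp(np.array([*C,.028])-b*u,o)
    print(t,b,[ik(g+[0,0,d],o) for d in (0,.05,.1,.16)])
E
```

```text
24 0.022 [None, None, None, array([  12.,  -13.,  -51.,    7.,  -28., -103.])]
24 0.01 [None, None, array([  12.,   -5.,  -57.,   11.,  -15., -107.]), array([  12.,  -11.,  -50.,    7.,  -28., -103.])]
24 0 [None, None, array([  11.,   -4.,  -56.,   11.,  -14., -107.]), array([  12.,  -10.,  -49.,    6.,  -27., -102.])]
24 -0.01 [None, None, array([  11.,   -3.,  -55.,   11.,  -14., -106.]), array([  12.,   -9.,  -48.,    6.,  -27., -102.])]
20 0.022 [None, None, array([  12.,   -5.,  -54.,    7.,  -22., -103.]), array([  12.,  -11.,  -47.,    4.,  -34., -101.])]
20 0.01 [None, None, array([  11.,   -4.,  -52.,    6.,  -22., -102.]), array([  12.,   -9.,  -46.,    4.,  -33., -100.])]
20 0 [None, array([  11.,    3.,  -58.,   12.,  -10., -108.]), array([  11.,   -3.,  -51.,    6.,  -22., -102.]), array([  11.,   -8.,  -45.,    4.,  -33., -100.])]
20 -0.01 [None, array([  10.,    4.,  -56.,   12.,  -10., -107.]), array([  11.,   -2.,  -50.,    6.,  -22., -102.]), array([  11.,   -7.,  -44.,    4.,  -33., -100.])]
16 0.022 [None, array([  11.,    2.,  -55.,    6.,  -17., -102.]), array(
[... 685 characters left out ...]
, -50.,   3., -24., -99.]), array([ 11.,  -1., -46.,   2., -33., -98.]), array([ 11.,  -6., -41.,   2., -44., -98.])]
12 0.01 [array([  11.,   11.,  -53.,    5.,  -14., -101.]), array([ 11.,   5., -49.,   3., -24., -99.]), array([ 11.,  -0., -45.,   2., -33., -98.]), array([ 11.,  -5., -40.,   2., -43., -97.])]
12 0 [array([  10.,   12.,  -52.,    5.,  -14., -100.]), array([ 10.,   6., -48.,   3., -24., -98.]), array([ 10.,   1., -44.,   2., -33., -98.]), array([ 10.,  -4., -39.,   2., -43., -97.])]
12 -0.01 [array([  10.,   13.,  -51.,    5.,  -15., -100.]), array([ 10.,   7., -47.,   3., -25., -98.]), array([ 10.,   2., -43.,   2., -33., -97.]), array([ 10.,  -3., -38.,   2., -43., -97.])]
```

```bash
python3 - <<'E' 2>&1 | grep -v Warn
from h import *
C=np.array([.4463,-.1202]); az=4.6
manip.movep([*C,.1],ori(0,az,1)); print(manip.movel([*C,.011],v=.12,max_force=10))
manip.gripper_close(effort=15); print(manip.current_opening())
manip.movel([*C,.06],v=.2)
S=np.array([.476,-.334]); az=-15.1
manip.movel([.45,-.20,.06],ori(0,az,1),v=.2)
manip.movel([*S,.05],v=.15)
print(manip.movel([*S,.0115],v=.05,max_force=5),manip.current_tool_pos())
manip.ungrasp(); manip.movel([*S,.06],v=.2); manip.movel([.45,-.2,.1],v=.25)
manip.movep([.50,-.20,.26],down(90)); c=Cam("wrist")
for A,x,bm in blobs(c.mask([0,0,190],[180,50,255]),80,8): 
    r=rect(c,bm,.046); 
    if 40<r[1]<60: print(A,x,r)
o=ori(24,az,1); print(ik(tcp([*(S-.022*np.array([.965,-.26])),.028],o),o))
print(manip.current_t())
E
```

```text
False
0.04646497957175394
True [ 0.47528878 -0.3337211   0.01090503]
1286 [165.9844479  159.05754277] (array([ 0.46958688, -0.33245633]), 51.02199935913086, 34.85122299194336, -15.028373718261719)
377 [493.69230769 228.48806366] (array([0.55500061, 0.06986334]), 44.598854064941406, 17.136655807495117, 89.86644744873047)
[-16.  17. -44.  -6.  -5. -83.]
87.1333
```

```bash
sed -i 's/back=.022):/back=.022,lift=.16):/; s/t\[2\]+.16\],v=.25/t[2]+lift],v=.2/' h.py; python3 - <<'E' 2>&1 | grep -v Warn
from h import *
T=pick((.4751,-.334),-15.05,lift=.045); np.savez("T2.npz",R=T[0],m=T[1])
t=manip.current_tool_pos(); manip.movel([t[0]-.005,-.19,t[2]],v=.2); manip.movel([t[0]-.005,-.17,.17],v=.2)
p,o=hangpose(2,.13,*T); manip.movep(p,o)
p,o=hangpose(2,.075,*T); manip.movel(p,v=.12)
def cur(): 
    t=np.array(manip.current_tool_pos()); R=Rw(manip.current_orientation()); return rack().T@(t+R@T[1]-RO)
for h in (.06,.045,.03,.015,.0,-.004):
    p,o=hangpose(2,h,*T); r=manip.movel(p,v=.04,max_force=8)
    print(h,r,(cur()*1000).round(1),np.round(rack().T@np.array(manip.current_contact_force()),1))
    if r: break
print(manip.current_t())
E
```

```text
pick contact False
open 0.045930096513842215
Traceback (most recent call last):
rig.IKError: the arm cannot follow that straight line within its joint ranges
```

```bash
python3 - <<'E' 2>&1 | grep -v Warn
from h import *
T=np.load("T2.npz"); T=(T["R"],T["m"])
t=np.array(manip.current_tool_pos()); print(t,manip.current_opening())
manip.movel([.45,-.21,.085],ori(8,-8,1),v=.12)
manip.movel([.45,-.17,.2],ori(0,0,1),v=.2)
p,o=hangpose(2,.13,*T); manip.movep(p,o)
p,o=hangpose(2,.075,*T); manip.movel(p,v=.12)
def cur(): 
    t=np.array(manip.current_tool_pos()); R=Rw(manip.current_orientation()); return rack().T@(t+R@T[1]-RO)
for h in (.06,.045,.03,.015,.0,-.004):
    p,o=hangpose(2,h,*T); r=manip.movel(p,v=.04,max_force=8)
    print(h,r,(cur()*1000).round(1),np.round(rack().T@np.array(manip.current_contact_force()),1))
    if r: break
print(manip.current_t())
E
```

```text
[ 0.46156806 -0.33037091  0.05654937] 0.04590723787809624
0.06 False [-0.2 82.  59.9] [-0.7 -0.5 -1.9]
0.045 False [-0.3 82.  44.8] [-0.9  0.2 -0.2]
0.03 False [-0.3 82.  29.8] [ 0.2  0.1 -0.4]
0.015 False [-0.3 82.  14.8] [ 0.9 -0.4 -0.2]
0.0 True [-1.  81.9  3.9] [ 0.1 -0.4  1.6]
95.5583
```

```bash
cat >> h.py <<'E'
from scipy.optimize import least_squares
def cups(c,show=None):
    m=c.mask([0,0,40],[180,90,255]); m=cv2.morphologyEx(m,cv2.MORPH_OPEN,np.ones((3,3))); out=[]
    nad=c.t[:2]
    for A,x,bm in blobs(m,300,12):
        ct=max(cv2.findContours(bm,0,1)[0],key=cv2.contourArea)[:,0]; P=c.on(ct,.06)[:,:2]
        ext=np.ptp(P,axis=0)
        if not(.05<ext.min() and ext.max()<.12): continue
        d=P.mean(0)-nad; d/=np.linalg.norm(d); e=(P-P.mean(0))@d
        Q=P[e>np.percentile(e,35)]
        r=least_squares(lambda v:np.hypot(*(Q-v).T)-.0295,P.mean(0),loss='soft_l1',f_scale=.001)
        out.append((r.x,np.sqrt(np.mean(r.fun**2))*1000,A,x))
    return out
E
python3 - <<'E' 2>&1 | grep -v Warn
from h import *
manip.ungrasp(); z=rack()[:,2]
manip.movel(np.array(manip.current_tool_pos())+.11*z,v=.2)
for p in [(.47,-.02,.25),(.47,-.10,.25)]:
    manip.movep(p,ori(30,5,-1)); c=Cam("wrist"); c.save("c%d"%(p[1]*-100))
    for o in cups(c): print(o[0].round(4),round(o[1],2),o[2],o[3].round()*1.43)
print(manip.current_t())
E
```

```text
[0.5851 0.0978] 6.23 2192 [278.85 260.26]
[ 0.5667 -0.0458] 0.38 1892 [436.15 284.57]
[0.7538 0.1262] 6.26 1666 [275.99  91.52]
[0.5911 0.1136] 9.53 2537 [188.76 250.25]
[ 0.5667 -0.0455] 0.36 1893 [341.77 277.42]
[0.7563 0.1256] 7.17 1624 [198.77  85.8 ]
99.7167
```

View pics/c10.png

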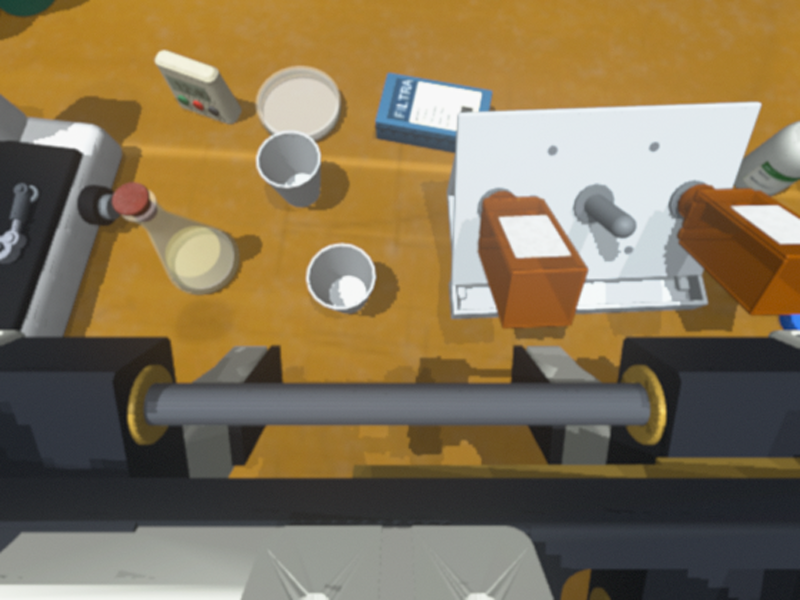

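```bash
python3 - <<'E' 2>&1 | grep -v Warn
from h import *
c=Cam("wrist"); k=1.42857
P=c.on(np.array([(257,160),(321,160),(289,131),(289,159),(307,277),(376,277),(341,244)])/k,.06)[:,:2]; print(P.round(4))
# edge based: cup rim contour, petri cut off above row
m=c.mask([0,0,40],[180,90,255]); lo=(np.array([250,138])/k).astype(int); hi=(np.array([328,215])/k).astype(int)
mm=np.zeros_like(m); mm[lo[1]:hi[1],lo[0]:hi[0]]=m[lo[1]:hi[1],lo[0]:hi[0]]
ct=max(cv2.findContours(mm,0,1)[0],key=cv2.contourArea)[:,0]
q=ct*k; sel=(q[:,1]>141)&(q[:,1]<172); Q=c.on(ct[sel],.06)[:,:2]
r=least_squares(lambda v:np.hypot(*(Q-v).T)-.0295,[.68,.01],loss='soft_l1',f_scale=.001); print(r.x,np.abs(r.fun*1000).mean(),len(Q))
f=r.x
for t in (0,8,12,18):
    for az in (0,15): print(t,az,[ik([*f,z],ori(t,az,1)) for z in (.042,.14)])
for az in (-60,-45,70,90):
    for s in (1,-1): print("place",az,s,[ik([.5667,-.0457,z],ori(12,az,s)) for z in (.06,.14)], [ik([.5667,-.0457,z],ori(0,az,s)) for z in (.06,.14)])
E
```

```text
[[ 0.6699  0.0441]
 [ 0.6749 -0.0143]
 [ 0.7027  0.0194]
 [ 0.6734  0.0151]
 [ 0.5623 -0.0169]
 [ 0.5673 -0.0754]
 [ 0.5946 -0.0422]]
[0.67440476 0.01519719] 0.5299058970372991 44
0 0 [array([  18.,   29.,  -11.,    0.,  -49., -108.]), array([  18.,   24.,   -6.,    0.,  -60., -108.])]
0 15 [array([ 18.,  29., -11.,   0., -49., -93.]), array([ 18.,  24.,  -6.,   0., -60., -93.])]
8 0 [array([  19.,   26.,  -21.,    4.,  -36., -113.]), array([  19.,   20.,  -15.,    4.,  -48., -112.])]
8 15 [array([ 18.,  26., -19.,   1., -37., -94.]), array([ 18.,  20., -13.,   1., -49., -93.])]
12 0 [array([  20.,   24.,  -26.,    8.,  -29., -117.]), array([  20.,   18.,  -19.,    6.,  -42., -114.])]
12 15 [array([ 18.,  24., -23.,   1., -31., -94.]), array([ 18.,  18., -17.,   1., -43., -94.])]
18 0 [array([  20.,   22.,  -37.,   23.,  -16., -131.]), array([  21.,   15.,  -27.,   12.,  -32., -121.])]
18 15 [array([ 18.,  22., -29.,   3., -21., -96.]), array([ 18.,  15., -23.,   2., -34., -95.])]
place -60 1 [array([ 22.,  17., -39.,  21., -35., 170.]), None] [array([  15.,   20.,  -25.,    0.,  -45
[... 621 characters left out ...]
.])]
place 70 1 [array([  7.,  19., -21., -15., -45., -17.]), array([  7.,  14., -17., -13., -55., -20.])] [array([ 15.,  20., -25.,   0., -45., -35.]), array([ 15.,  15., -20.,   0., -56., -35.])]
place 70 -1 [array([  7.,  19., -21., -15., -45., 163.]), array([  7.,  14., -17., -13., -55., 160.])] [array([ 15.,  20., -25.,   0., -45., 145.]), array([ 15.,  15., -20.,   0., -56., 145.])]
place 90 1 [array([  6.,  21., -17., -15., -51.,   3.]), array([  6.,  16., -13., -14., -60.,   0.])] [array([ 15.,  20., -25.,   0., -45., -15.]), array([ 15.,  15., -20.,   0., -56., -15.])]
place 90 -1 [None, None] [array([ 15.,  20., -25.,   0., -45., 165.]), array([ 15.,  15., -20.,   0., -56., 165.])]
```

```bash
python3 - <<'E' 2>&1 | grep -v Warn
from h import *
f=np.array([.6742,.0152]); n=np.array([.5667,-.0457]); o=ori(8,0,1)
manip.movep([f[0]-.03,f[1],.17],o)
manip.movel([*f,.12],v=.15); print(manip.movel([*f,.043],v=.08,max_force=8))
manip.gripper_close(effort=10); print(manip.current_opening(),manip.current_contact_force())
manip.movel([*f,.17],v=.15)
o2=ori(8,70,1); manip.movel([*n,.17],o2,v=.12)
manip.movel([*n,.125],v=.1)
print(manip.movel([*n,.05],v=.04,max_force=5),manip.current_tool_pos(),manip.current_contact_force(),manip.current_opening())
print(manip.current_t())
for q in ("scene","side"): Cam(q).save("n_"+q)
E
```

```text
False
0.057022026579982774 [1.2353803  0.73734569 0.18565442]
True [ 0.56602066 -0.04530907  0.06034713] [-1.73799075  2.80308408  5.76414654] 0.05705772626467985
109.15
```

```bash
python3 - <<'E' 2>&1 | grep -v Warn
from h import *
manip.ungrasp(); t=manip.current_tool_pos(); manip.movel([t[0],t[1],.2],v=.15)
manip.movep([.45,-.06,.26],ori(30,5,-1)); c=Cam("wrist"); c.save("f1"); np.savez("pics/f1.npz",img=c.img,R=c.R,t=c.t)
manip.movep([.575,.335,.24],down(90)); d=Cam("wrist"); d.save("f2")
b=blobs(d.mask([100,150,100],[125,255,255]))[0]; print("blue",rect(d,b[2],.076))
r=d.mask([0,170,100],[8,255,255])|d.mask([172,170,100],[180,255,255])
for a,x,bm in blobs(r,n=2): print("red",a,x,d.on(x,.098))
y=blobs(d.mask([24,150,150],[34,255,255]))[:1]; print("yellow",[rect(d,q[2],.019) for q in y])
manip.movep([.35,-.3,.4],down(90))
s=Cam("scene"); s.save("f3"); print(manip.current_t())
a=cv2.imread("pics/f1.png")[:340]; e=cv2.imread("pics/f2.png")[:340]
g=cv2.imread("pics/f3.png")
cv2.imwrite("pics/fin.png",np.vstack([cv2.resize(a,(640,272)),np.hstack([cv2.resize(e,(320,136*2)),cv2.resize(g,(320,272))])]))
E
```

```text
blue (array([0.55364325, 0.33443048]), 57.07270812988281, 22.027156829833984, 87.46310424804688)
red 145 [261.20689655 143.53103448] [[0.52280503 0.31906534 0.098     ]]
red 96 [382.4375    8.71875] [[0.41065788 0.42349887 0.098     ]]
yellow [(array([0.39604474, 0.15078293]), 55.600929260253906, 21.44500732421875, -86.65948510169983)]
117.825
```

View pics/fin.png

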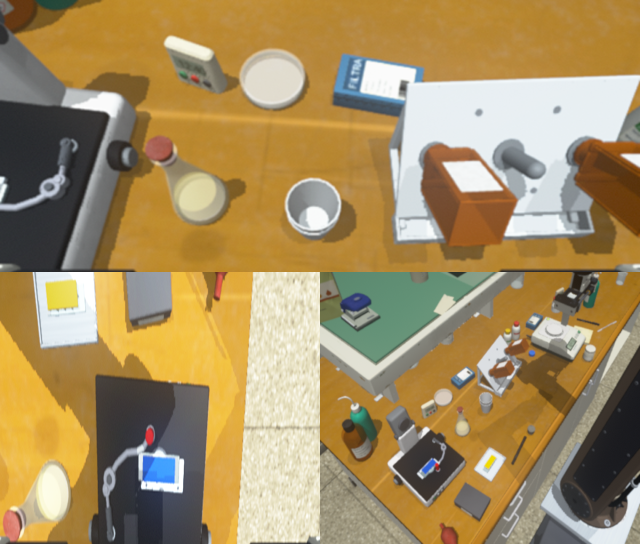

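```bash
python3 - <<'E' 2>&1 | grep -v Warn
from h import *
c=L("pics/f1.npz"); m=c.mask([0,0,40],[180,90,255]); m=cv2.morphologyEx(m,cv2.MORPH_OPEN,np.ones((3,3)))
for A,x,bm in blobs(m,300,12):
    if abs(x[0]*640/560-313)>25 or abs(x[1]*272/238-208)>30: continue
    ct=max(cv2.findContours(bm,0,1)[0],key=cv2.contourArea)[:,0]
    for z in (.06,.072,.077,.082):
        P=c.on(ct,z)[:,:2]; d=P.mean(0)-c.t[:2]; d/=np.linalg.norm(d); e=(P-P.mean(0))@d; Q=P[e>np.percentile(e,35)]
        r=least_squares(lambda v:np.hypot(*(Q-v[:2]).T)-v[2],[*P.mean(0),.03],loss='soft_l1',f_scale=.001); print(z,r.x.round(4),(np.abs(r.fun).mean()*1000).round(2))
E
```

```text
0.06 [ 0.5724 -0.0451  0.0312] 0.32
0.072 [ 0.5679 -0.0456  0.0302] 0.31
0.077 [ 0.5661 -0.0459  0.0298] 0.31
0.082 [ 0.5642 -0.0461  0.0294] 0.3
```

Taking the upper rim height as 77 mm (17 mm nesting), the upper cup's centre falls within 1 mm of the lower cup's, so the stack is upright and concentric. Everything is in place, so I'm handing the job in.

```bash
python3 -c "
from rig import manip
manip.sign_off(); print(manip.current_t())"
```

```text
the job is handed in; nothing more can be done
the job is handed in; nothing more can be done
```

The whole task is done and handed in at about 118 s of the 210 s allowed; the hand-in reports no verdict.

**Slide change:** I drew the arm open and it stayed. I moved the read slide to the tray, then pushed the fresh slide against both legs of the fixed edge with force-limited moves and released the arm. At the last check:
- The blue lid was within 0.6 mm of where the read slide had sat.
- It was square to within about 0.2°.
- The knob was at its pressing angle of about 0.2 rad. I did not measure the contact force itself.
- The yellow slide was flat in the tray, about 1 mm from its centre.

**Bottles:** Two bottles were present. They hang on the right and left pegs, and both stopped on the collar, with the mouth reading 3–4 mm above the panel face where I had assumed the collar top at 5 mm.

**Cups:** Two cups were present and are now nested. The stack's rim came out at about 77 mm (17 mm nesting) and the centres within about 1 mm.

**Flask:** It was not touched and is still standing.

**One thing went wrong and was mended:** The first time I set down the right-hand bottle, its neck came to rest on the balance. I had not allowed for how far the balance reaches. I picked it up again, laid it flat elsewhere and hung it from there.

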